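# Clear the jammed bead chute and put the beads away

## Task

Wooden beads have jammed side by side at the narrow opening of the bead chute: nudge the blocking bead back so that all roll out through the opening into the lane, without lifting any bead up out of the hopper. Put every bead, including any already in the lane, into the storage chest, then close the chest properly: first shut the blue rebated leaf fully while the yellow one is still well open, and last shut the yellow flanged leaf over it so the edges lap and both lie flat. Leave the mug and the toy blocks where they are.

Things in the scene. Friction and masses are not known exactly. Their poses are not given: they have to be found in the camera images.
- chute: fixed plywood bead chute. Origin on the table top under the opening; +x runs downhill along the chute (roughly to the robot's right), +y across it, +z up. The deck slopes down at 12 degrees along +x: its surface in this frame is at z = 0.062 - 0.213 x (m). Upstream of x = 0 is the hopper, downstream the lane. Two beads abreast wedge at the opening; one alone rolls through
- opening (a point): middle of the opening, on the deck, at chute (0, 0, 0.062). The opening is 46 mm wide, between two blue shoulders that narrow the hopper at 45 degrees over its last 23 mm; the shoulders are 12 mm high, square to the deck. Push a bead back at about mid-height; pushed near its top it binds on the deck
- hopper (a point): middle of the hopper floor, 90 mm up the slope from the opening. The hopper is 92 mm wide inside, its back is 164 mm up the slope from the opening, its side and back walls are 36 mm high and 6 mm thick
- lane_end (a point): middle of the lane on the deck at the red end stop (22 mm high), 206 mm down the slope from the opening. The lane is straight, 46 mm wide, between sides 5 mm thick and only 11 mm high. A bead stopped here has its centre 20 mm uphill of this point and 20 mm off the deck
- chest: fixed open plywood storage chest, outside 182 (x) x 232 (y) x 75 mm high, walls and floor 6 mm. Origin at the centre of its underside, +z up, +y to the robot's left at yaw 0. Two lid leaves are hinged on its +y and -y rims; they start open, a little beyond upright
- chest_floor (a point): centre of the chest's inner floor, 6 mm above the table
- rebated (a joint): angle of the blue rebated leaf, rad: 0 shut (flat on the chest), 1.57 upright, 2.1 fully open. Hinged on the chest's +y rim. Panel 182 mm long (chest x), 104 mm wide, 12 mm thick, then a bare-wood tongue 6 mm thick, flush with the underside, out to 116 mm from the hinge. Its hinge is stiff: the leaf stays where it is left and moves with 1 to 2 N at its edge
- rebated_hinge (a point): hinge line of the blue leaf at its middle, on its underside, at chest (0, 0.116, 0.075)
- rebated_knob (a point): centre of the blue leaf's dark wooden knob, 20 mm diameter, 22 mm high on its outer face, at chest x = +0.060 and 70 mm from the hinge line
- rebated_edge (a point): middle of the blue leaf's free (tongue) edge, 116 mm from the hinge line
- flanged (a joint): angle of the yellow flanged leaf, rad: 0 shut, 1.57 upright, 2.1 fully open. Hinged on the chest's -y rim, as stiff as the blue one. Panel 182 mm long, 112 mm wide, 12 mm thick, then a red flange 5 mm thick, flush with the outer face, out to 127 mm from the hinge; it laps over the blue tongue. If this leaf is shut first, the blue one catches on the flange and stays about 13 mm up
- flanged_hinge (a point): hinge line of the yellow leaf at its middle, on its underside, at chest (0, -0.116, 0.075)
- flanged_knob (a point): centre of the yellow leaf's knob, 20 mm diameter, 22 mm high on its outer face, at chest x = +0.060 and 70 mm from the hinge line
- flanged_edge (a point): middle of the yellow leaf's free (red flange) edge, 127 mm from the hinge line
- rail: low fixed wooden rail across the table in front of the robot, 12 (x) x 860 (y) x 25 mm high, that stops stray beads; origin at the centre of its underside
- mug: white mug, 72 mm across, 85 mm high, bystander; origin at the centre of its underside
- block_a: plain wooden 34 mm toy block, bystander; origin at the centre of its underside
- block_b: green 34 mm toy block, bystander; origin at the centre of its underside
- bead1: red lacquered wooden bead, slippery, a ball of 40 mm diameter, 20 to 40 g; origin at its centre, axes turn as it rolls. 4 or 5 beads are present (this one always). On the level it soon stops
- bead2: yellow lacquered wooden bead, slippery, a ball of 40 mm diameter, 20 to 40 g; origin at its centre, axes turn as it rolls. 4 or 5 beads are present (this one always). On the level it soon stops
- bead3: blue lacquered wooden bead, slippery, a ball of 40 mm diameter, 20 to 40 g; origin at its centre, axes turn as it rolls. 4 or 5 beads are present (this one not always). On the level it soon stops
- bead4: green lacquered wooden bead, slippery, a ball of 40 mm diameter, 20 to 40 g; origin at its centre, axes turn as it rolls. 4 or 5 beads are present (this one not always). On the level it soon stops
- bead5: orange lacquered wooden bead, slippery, a ball of 40 mm diameter, 20 to 40 g; origin at its centre, axes turn as it rolls. 4 or 5 beads are present (this one always). On the level it soon stops
- bead6: white lacquered wooden bead, slippery, a ball of 40 mm diameter, 20 to 40 g; origin at its centre, axes turn as it rolls. 4 or 5 beads are present (this one not always). On the level it soon stops
Mind the look-alikes: they are no part of the job. Several things have the shape of the bead1; the one meant has the colours described above. Several things have the shape of the bead5; the one meant has the colours described above.

How it is judged (in metres and radians):
On the way, in this order (a step that is already met when the one before it is completed fails the run):
1. every bead is out of the hopper, past the opening (x of each of bead1, bead2, bead3, bead4, bead5, bead6 in the frame of chute above 0.004 m), for 0.1 s.
2. every bead lies in the chest, both leaves still open (x of bead1 in the frame of chest between -0.088 and 0.088 m and y of bead1 in the frame of chest between -0.113 and 0.113 m and z of each of bead1, bead2, bead3, bead4, bead5, bead6 in the frame of chest below 0.065 m and linear speed of each of bead1, bead2, bead3, bead4, bead5, bead6 below 0.08 m/s and x of bead2 in the frame of chest between -0.088 and 0.088 m and y of bead2 in the frame of chest between -0.113 and 0.113 m and x of bead3 in the frame of chest between -0.088 and 0.088 m and y of bead3 in the frame of chest between -0.113 and 0.113 m and x of bead4 in the frame of chest between -0.088 and 0.088 m and y of bead4 in the frame of chest between -0.113 and 0.113 m and x of bead5 in the frame of chest between -0.088 and 0.088 m and y of bead5 in the frame of chest between -0.113 and 0.113 m and x of bead6 in the frame of chest between -0.088 and 0.088 m and y of bead6 in the frame of chest between -0.113 and 0.113 m and value of joint each of rebated, flanged above 0.3 rad), for 0.2 s.
3. the blue rebated leaf is shut while the yellow one is still open (value of joint rebated below 0.04 rad and value of joint flanged above 0.3 rad), for 0.2 s.
4. the yellow flanged leaf is shut over the blue one (value of joint each of rebated, flanged below 0.04 rad), for 0.2 s.
At the end, for the whole second after the job is handed in: all beads present lie at rest inside the chest, and both leaves are shut to within 0.04 rad (about 5 mm at the edge), blue under yellow (all of step 4 and x of bead1 in the frame of chest between -0.088 and 0.088 m and y of bead1 in the frame of chest between -0.113 and 0.113 m and z of each of bead1, bead2, bead3, bead4, bead5, bead6 in the frame of chest below 0.065 m and linear speed of each of bead1, bead2, bead3, bead4, bead5, bead6 below 0.08 m/s and x of bead2 in the frame of chest between -0.088 and 0.088 m and y of bead2 in the frame of chest between -0.113 and 0.113 m and x of bead3 in the frame of chest between -0.088 and 0.088 m and y of bead3 in the frame of chest between -0.113 and 0.113 m and x of bead4 in the frame of chest between -0.088 and 0.088 m and y of bead4 in the frame of chest between -0.113 and 0.113 m and x of bead5 in the frame of chest between -0.088 and 0.088 m and y of bead5 in the frame of chest between -0.113 and 0.113 m and x of bead6 in the frame of chest between -0.088 and 0.088 m and y of bead6 in the frame of chest between -0.113 and 0.113 m); the robot touches nothing.
It fails at once if a bead was lifted up out of the hopper ((x of bead1 in the frame of chute between -0.17 and -0.005 m and y of bead1 in the frame of chute between -0.05 and 0.05 m and z of bead1 in the frame of chute between 0.14 and 0.16 m) or (x of bead2 in the frame of chute between -0.17 and -0.005 m and y of bead2 in the frame of chute between -0.05 and 0.05 m and z of bead2 in the frame of chute between 0.14 and 0.16 m) or (x of bead3 in the frame of chute between -0.17 and -0.005 m and y of bead3 in the frame of chute between -0.05 and 0.05 m and z of bead3 in the frame of chute between 0.14 and 0.16 m) or (x of bead4 in the frame of chute between -0.17 and -0.005 m and y of bead4 in the frame of chute between -0.05 and 0.05 m and z of bead4 in the frame of chute between 0.14 and 0.16 m) or (x of bead5 in the frame of chute between -0.17 and -0.005 m and y of bead5 in the frame of chute between -0.05 and 0.05 m and z of bead5 in the frame of chute between 0.14 and 0.16 m) or (x of bead6 in the frame of chute between -0.17 and -0.005 m and y of bead6 in the frame of chute between -0.05 and 0.05 m and z of bead6 in the frame of chute between 0.14 and 0.16 m)).
It fails at once if the mug or a toy block was moved more than 40 mm (distance of any of mug, block_a, block_b from where it was at the start of the episode above 0.04 m).
Of bead3, bead4, bead6 only 1 to 2 are there at a start; the rules pass over those that are not, and their reading is None.
At some moment in a run one of bead1, bead2, bead3, bead4, bead5, bead6 may be knocked a few centimetres aside while the robot is not near it.
Once in a run the grip may slacken for a moment while it holds something.
It also fails if it takes over 210 s, if anything falls off the work surface, if the arm or the gripper's body presses on something with over 40 N, if the wrist force passes 120 N, or if a joint passes its speed limit or range.

## Robot

A 6-joint arm with a two-finger parallel gripper is mounted at the origin on the work surface. World frame = base frame: x ahead of the robot, y to its left, z up, the work surface at z = 0. Lengths are in mm, angles in rad, forces in N, time in s.
With the tool pointing down it reaches from about 350 to 875 mm from the base axis. Payload 4.2 kg.
Tool frame: the origin (TCP) lies on the mounting face of the last link; the fingertips stand 173 mm ahead of it and the grasp point (between the pads) lies 155 mm ahead of it; z points along the fingers, y is the direction in which the jaws open and shut (so a half turn about z gives the same grasp; the last joint's range is limited). The gripper opens to 85 mm and grips with 20 to 120 N. Pads are 22 mm wide; open, the fingers measure 114 mm over their backs; the gripper's body (76 mm by 85 mm) begins 54 mm behind the grasp point. The pads swing forward as they close: fully open they stand 13 mm farther back than shut.
Start: joints at [1.523, 0.385, 0.008, 0, -1.194, -0.259], TCP at [188.724, 595.805, 404.712] pointing down, gripper open.
Joint ranges: [-3.14, 3.14], [-1.21, 2.06], [-1.07, 1.41], [-3.16, 2.05], [-2.99, -0.16], [-3.1, 3.1]. Speed limits (rad/s): [2.79, 2.79, 3.14, 3.14, 3.14, 3.14].

## Interface

Orientations are given as a unit quaternion [x, y, z, w].
In Python, from bench import arm gives the robot as it stands. The module is installed in compiled form; this text tells all that it offers.
- The arm moves only by the tool play_rows, never from a script. Its argument "moves" is a list of rows, each a list of 3 entries, a list of its own where there are three numbers: the shift along the world's x, y, z in units of 30 cm (1.0 is 30 cm), then the turn about the world's z in units of 30 degrees (1.0 is 30 degrees), then the gripper's target within -1 to 1 (shut at 1, half-way at 0, fully open at -1). In form: [[[x, y, z], turn, jaw], ...]. A call has 1 to 12 rows; each row is the pose to reach, as a shift and turn from the pose measured when the call began; what a row does not reach only later rows make up. A row lasts 1/8 s, in which the tool goes at most 62.5 mm and 10.7 degrees, less where a joint would pass 70% of its speed; a pose out of reach is approached as far as the arm can. A call with a number of a shift or a turn outside -1 to 1 is refused whole. A call with a gripper value outside its range is refused whole. The fingers move at their own pace and stop on an object; the grip force is fixed at half the most. Time passes only in rows, so rows that repeat a pose let the fingers close. It gives the time, the measured TCP pose, the force and the opening at its end, in the units of the state.
- arm.read_state(): the state, without advancing time (a new reading comes with each control period).
- arm.get_image(name): name is "scene" or "top" or "wrist"; returns a dict with "pixels" (384x512x3 uint8, red, green, blue), "vfov" (degrees; the focal length in pixels is half the picture's height over the tangent of half this angle, whatever the lens; pixels are square), "cx", "cy" (the principal point, pixels), "xyz" and "rotation" of the camera in the world. Camera axes: x right, y up, looking along -z (the intrinsics and any distortion apply to the point x, -y, -z); pixel columns grow to the right and rows downward; lengths in mm; the calibration is good to about 2 mm. A picture is of the moment at which its call begins. There is no depth.
- arm.job_done(): hands the job in, once; it reports no verdict.
Trained networks look in a picture, given as the dict that the camera call returned (one of the last four; its "shot" number tells which), for a name from the list of things; names that differ only in an ending like _2 or _b are one class to them, and where a whole thing is asked for, a point or a joint stands for the part that bears it (a point fixed in the world has none). Each returns a list of dicts, best first, with "conf" (0 to 1); they miss things now and then, are a little off and sometimes report something else, mostly with a low value. They report only what shows in the picture. A call takes as long as a camera call. They do not tell look-alikes from the thing itself.
- arm.look_for(name, picture): "centre" ([x, y, z] in mm, in world coordinates, good to about 4 mm: the middle of the surface that is visible of it).
The state is a dict: "clock": time; "joints": joint angles; "joint_vel": joint speeds; "joint_efforts": joint torques, N m; "position": TCP position; "ee_rot": TCP orientation; "contact_force": force on the tool from outside, world axes, zero at the start; "wrist_torque": the same for the moment, N m; "gripper_width": finger opening in mm.
Only numpy, scipy, OpenCV 4.12 (cv2) and the standard library are available. Lean on these libraries where they do the work, as an engineer would, in place of code of your own. Each camera call takes 0.05 s, during which the arm holds its last target.

## Working session

There is one attempt and no reset: what is moved stays moved. The work goes in short steps, Python scripts to look and compute and a tool call to move; the robot and the scene stay as the last step left them, time stands still between calls to the robot, and variables do not carry over. Pictures are saved under pics/ and viewed, and the job is handed in when it is done.

Besides the shell and the picture viewer there is one more tool, called as name(argument=value, ...) on one line, values as JSON. play_rows: Moves the arm, as the interface text tells. Shifts and turns lie within -1 to 1; 1 stands for 30 cm of shift or 30 degrees of turn. Its arguments: {"type":"object","properties":{"moves":{"type":"array"}},"required":["moves"]}

```bash
mkdir -p pics
cat > h.py <<'E'
import numpy as np, cv2
from bench import arm
from scipy.spatial.transform import Rotation as R
def snap(name,fn,crop=None,scale=1):
    p=arm.get_image(name)
    save(p,fn,crop,scale); return p
def save(p,fn,crop=None,scale=1):
    im=p["pixels"][:,:,::-1]
    if crop: im=im[crop[1]:crop[3],crop[0]:crop[2]]
    if scale!=1: im=cv2.resize(im,None,fx=scale,fy=scale,interpolation=cv2.INTER_CUBIC)
    cv2.imwrite("pics/"+fn,im)
def rotm(p):
    r=np.array(p["rotation"],float)
    return r if r.shape==(3,3) else R.from_quat(r).as_matrix()
def ray(p,u,v):
    f=192/np.tan(np.radians(p["vfov"])/2)
    d=np.array([(u-p["cx"])/f,-(v-p["cy"])/f,-1.])
    d=rotm(p)@d; return np.array(p["xyz"],float),d/np.linalg.norm(d)
def onz(p,u,v,z):
    o,d=ray(p,u,v); return o+d*(z-o[2])/d[2]
def proj(p,X):
    f=192/np.tan(np.radians(p["vfov"])/2)
    c=rotm(p).T@(np.array(X,float)-np.array(p["xyz"]))
    return np.array([p["cx"]+f*c[0]/-c[2],p["cy"]-f*c[1]/-c[2]])
def tri(rs):
    A=np.zeros((3,3));b=np.zeros(3)
    for o,d in rs:
        M=np.eye(3)-np.outer(d,d);A+=M;b+=M@o
    return np.linalg.solve(A,b)
E
python3 - <<'E'
from h import *
for n in ["scene","top","wrist"]:
    p=snap(n,n+"0.png")
    print(n,{k:v for k,v in p.items() if k!="pixels"})
    for t in ["chute","opening","lane_end","chest","chest_floor","rebated_knob","flanged_knob","rebated_edge","flanged_edge","bead1","bead2","bead3","bead4","bead5","bead6","mug","block_a","rail"]:
        r=arm.look_for(t,p)
        print(t,[(np.round(x["centre"]).astype(int).tolist(),round(x["conf"],2),np.round(proj(p,x["centre"])).astype(int).tolist()) for x in r])
print(arm.read_state())
E
```

```text
scene {'vfov': 54.02200984523241, 'cx': 253.18612042220497, 'cy': 195.04198593591494, 'xyz': array([891.24711751, 287.0158306 , 819.24792038]), 'rotation': array([0.10661739, 0.24733182, 0.87224245, 0.40823132]), 'shot': 1}
chute [([554, 260, 80], 0.83, [355, 266]), ([555, 11, 50], 0.59, [261, 206])]
opening [([552, 264, 83], 0.73, [357, 267])]
lane_end [([555, 264, 79], 0.63, [356, 268]), ([557, 11, 54], 0.54, [260, 206])]
chest [([551, -330, 79], 0.94, [160, 127])]
chest_floor [([550, -332, 84], 0.9, [160, 125]), ([544, -392, 142], 0.47, [140, 97])]
rebated_knob [([574, -120, 148], 0.82, [210, 158])]
flanged_knob [([540, -389, 143], 0.56, [142, 96])]
rebated_edge [([569, -123, 148], 0.58, [210, 156])]
flanged_edge [([555, 264, 79], 0.74, [356, 268]), ([544, -389, 141], 0.61, [141, 97])]
bead1 [([541, 218, 99], 0.82, [343, 246]), ([579, 216, 102], 0.76, [331, 258]), ([557, 10, 53], 0.74, [260, 206]), ([686, 168, 35], 0.7, [279, 293]), ([466, 126, 30], 0.7, [322, 212]), ([581, 250, 108], 0.68, [346, 268]), ([452, -1, 35], 0.53, [283, 179]), ([740, 263, 32], 0.44, [300, 345])]
bead2 [
[... 4720 characters left out ...]

{'clock': 2.85, 'joints': array([ 1.52257144e+00,  3.84677452e-01,  7.91807355e-03,  2.22686954e-05,
       -1.19400410e+00, -2.58602127e-01]), 'joint_vel': array([-0.00011665, -0.00049186, -0.00073868,  0.00176653, -0.0013774 ,
       -0.00032276]), 'joint_efforts': array([-1.27855592e-04, -3.92080450e+01,  1.88615459e+01,  4.19070348e+00,
       -3.59855567e-04, -1.92336046e-06]), 'position': array([188.74324318, 595.79964093, 404.73609764]), 'ee_rot': array([ 9.88255836e-01, -1.52808386e-01,  8.57187819e-06, -1.74183714e-05]), 'contact_force': array([-1.23308392, -0.10783902, -0.36033186]), 'wrist_torque': array([-0.02011749, -0.002271  ,  0.02219942]), 'gripper_width': 85.4650102054354}
```

View images.

Run:
```python
import cv2
for n in ["scene","top"]:
    im=cv2.imread(f"pics/{n}0.png"); cv2.imwrite(f"pics/{n}0b.png",cv2.resize(im,(800,600),interpolation=cv2.INTER_CUBIC))
im=cv2.imread("pics/scene0.png")[200:330,220:400]; cv2.imwrite("pics/s0c.png",cv2.resize(im,None,fx=4,fy=4,interpolation=cv2.INTER_CUBIC))
```

```text
(no output)
```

View pics/scene0b.png

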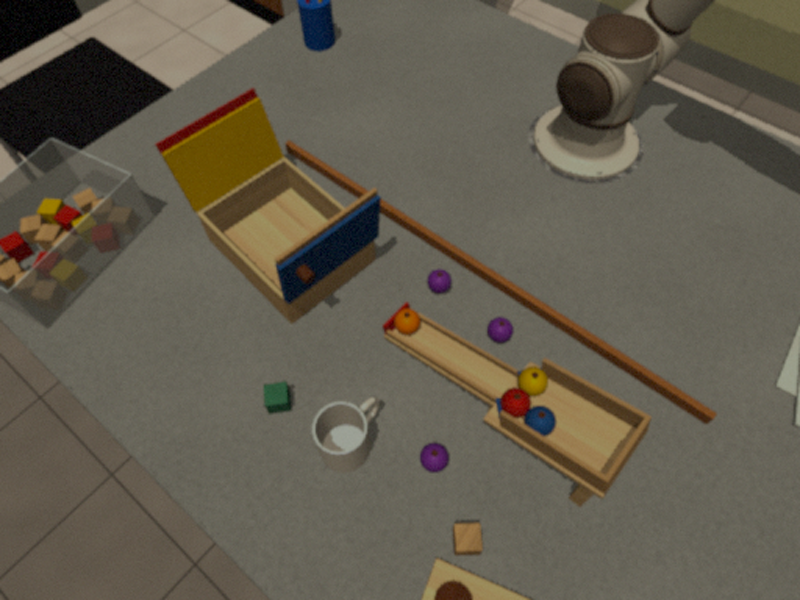

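View pics/top0b.png

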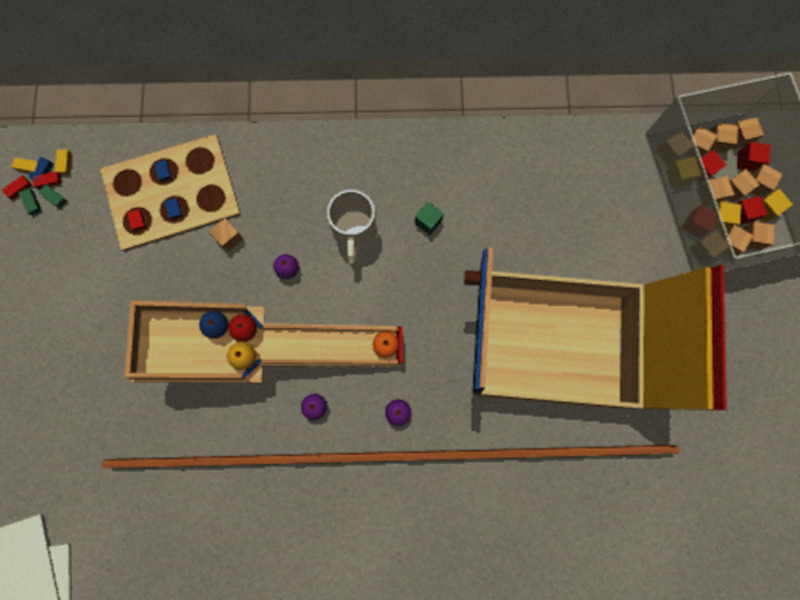

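View pics/s0c.png

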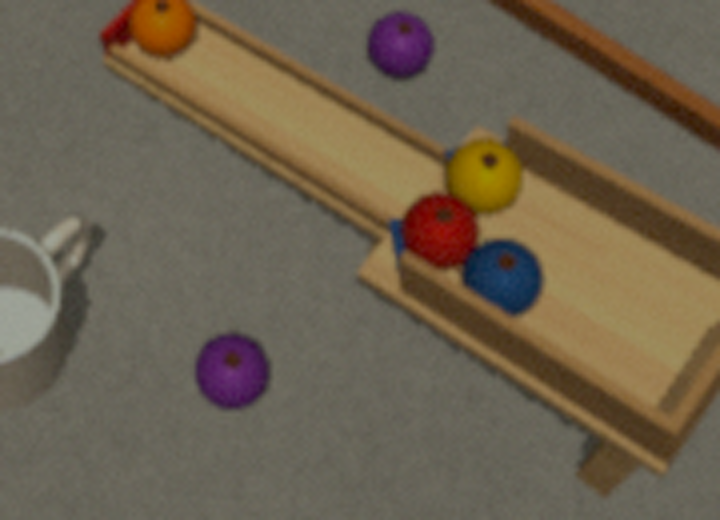

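play_rows(moves=[[[0.16,-0.12,0],-0.3,1],[[0.32,-0.25,0],-0.6,1],[[0.5,-0.4,0],-0.9,1],[[0.65,-0.53,0],-1,1],[[0.8,-0.66,0],-1,1],[[0.9,-0.8,0],-1,1],[[0.95,-0.95,0],-1,1],[[0.95,-1,0],-1,1],[[0.95,-1,0],-1,1]])

```text
clock: 3.98
position: [473.6, 295.2, 405.1]
ee_rot: [0.915, -0.404, 0.0, -0.0]
contact_force: [0.1, -0.6, 0.0]
gripper_width: 0.2
```

play_rows(moves=[[[0,-0.1,0],-0.3,1],[[0,-0.2,0],-0.6,1],[[0,-0.2,0],-1,1],[[0,-0.2,0],-1,1],[[0,-0.2,0],-1,1],[[0,-0.2,0],-1,1]])

```text
clock: 4.72
position: [473.6, 236.0, 405.0]
ee_rot: [0.78, -0.626, 0.0, -0.0]
contact_force: [-0.3, 0.5, 0.6]
gripper_width: 0.0
```

Run:
```python
from h import *
p=snap("wrist","w1.png",scale=1.5); 
for t in ["chute","lane_end","bead1"]:
    print(t,[(np.round(x["centre"]).astype(int).tolist(),round(x["conf"],2)) for x in arm.look_for(t,p)])
print(p["xyz"],rotm(p)); print(arm.read_state()["position"],arm.read_state()["ee_rot"],arm.read_state()["gripper_width"])
import pickle; pickle.dump(p,open("w1.pkl","wb"))
```

```text
chute [([554, 262, 81], 0.96)]
lane_end [([556, 260, 82], 0.78)]
bead1 [([676, 161, 32], 0.98), ([574, 247, 106], 0.89), ([529, 209, 98], 0.78), ([462, 120, 39], 0.69), ([569, 205, 98], 0.66)]
[487.85217841 167.17823339 374.41472579] [[-9.76238592e-01  2.08242186e-01  5.99450000e-02]
 [-2.16698418e-01 -9.38247011e-01 -2.69693050e-01]
 [ 8.17466404e-05 -2.76274751e-01  9.61078694e-01]]
[473.65135404 235.39612791 404.9766471 ] [ 7.79342354e-01 -6.26598294e-01  1.39804299e-04 -2.30391274e-04] 0.17315229982885744
```

View pics/w1.png

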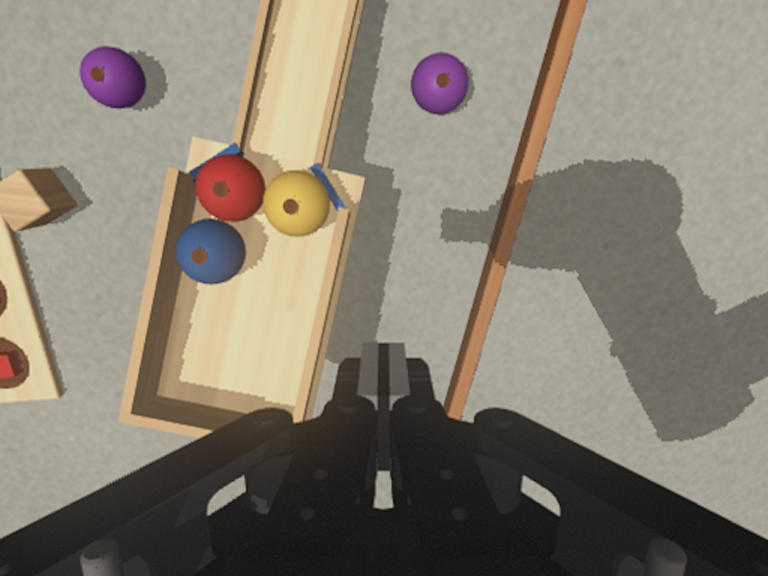

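```bash
cat >> h.py <<'E'
HSV={"bead1":((0,150,70),(6,255,255)),"bead2":((20,110,90),(32,255,255)),"bead3":((102,100,40),(118,255,255)),"bead5":((6,190,130),(15,255,255))}
def blobs(p,name,amin=60):
    h=cv2.cvtColor(p["pixels"],cv2.COLOR_RGB2HSV)
    m=cv2.inRange(h,*[np.array(a) for a in HSV[name]])
    if name=="bead1": m|=cv2.inRange(h,np.array((174,150,70)),np.array((180,255,255)))
    m=cv2.morphologyEx(m,cv2.MORPH_CLOSE,np.ones((5,5),np.uint8))
    n,l,s,c=cv2.connectedComponentsWithStats(m)
    out=[]
    for i in range(1,n):
        if s[i,4]>=amin:
            cn=max(cv2.findContours((l==i).astype(np.uint8),cv2.RETR_EXTERNAL,cv2.CHAIN_APPROX_NONE)[0],key=cv2.contourArea)
            (x,y),r=cv2.minEnclosingCircle(cn)
            out.append((round(x,1),round(y,1),round(r,1),int(s[i,4]),[round(v,1) for v in c[i]]))
    return out
E
python3 - <<'E'
from h import *
import pickle
W=pickle.load(open("w1.pkl","rb"));S=arm.get_image("scene");T=arm.get_image("top")
pickle.dump(S,open("s1.pkl","wb"));pickle.dump(T,open("t1.pkl","wb"))
for b in HSV:
    for n,p in (("W",W),("S",S),("T",T)): print(b,n,blobs(p,b))
save(T,"t1c.png",(70,180,280,260),3.8)
E
```

```text
bead1 W [(152.8, 125.2, 23.0, 1483, [np.float64(153.2), np.float64(124.9)]), (4.0, 243.4, 8.6, 155, [np.float64(4.2), np.float64(243.3)])]
bead1 S [(132.0, 76.5, 35.8, 389, [np.float64(131.3), np.float64(76.5)]), (42.8, 138.2, 7.9, 133, [np.float64(42.1), np.float64(138.1)]), (7.1, 155.7, 8.3, 153, [np.float64(6.8), np.float64(155.0)]), (329.8, 257.5, 9.1, 248, [np.float64(329.8), np.float64(257.3)])]
bead1 T [(485.5, 97.5, 9.2, 175, [np.float64(485.6), np.float64(97.3)]), (456.0, 104.0, 8.1, 158, [np.float64(455.8), np.float64(103.6)]), (18.0, 117.0, 19.0, 233, [np.float64(18.5), np.float64(116.8)]), (482.0, 132.5, 9.2, 179, [np.float64(482.3), np.float64(132.4)]), (85.6, 139.6, 7.0, 114, [np.float64(86.0), np.float64(139.7)]), (460.5, 215.5, 45.6, 718, [np.float64(459.7), np.float64(215.8)]), (154.2, 209.1, 8.5, 219, [np.float64(154.1), np.float64(209.0)]), (255.5, 220.5, 11.5, 73, [np.float64(255.8), np.float64(220.5)])]
bead2 W [(196.7, 135.5, 22.2, 1427, [np.float64(197.1), np.float64(135.1)])]
bead2 S [(161.7, 127.7, 64.9, 3419, [np.float64(144.5), np.float64(104.4)]), (179.0, 
[... 1072 characters left out ...]
d3 S [(200.0, 15.0, 18.0, 604, [np.float64(202.4), np.float64(14.8)]), (212.5, 158.5, 44.0, 1095, [np.float64(213.9), np.float64(154.9)]), (345.0, 269.0, 9.2, 231, [np.float64(345.6), np.float64(268.4)])]
bead3 T [(25.0, 108.0, 7.8, 74, [np.float64(25.3), np.float64(106.7)]), (103.3, 108.3, 6.0, 91, [np.float64(103.5), np.float64(108.3)]), (110.0, 133.0, 6.4, 92, [np.float64(110.3), np.float64(132.7)]), (307.0, 204.0, 44.2, 278, [np.float64(307.0), np.float64(205.4)]), (136.1, 206.9, 8.4, 216, [np.float64(135.9), np.float64(206.9)])]
bead5 W []
bead5 S [(259.9, 204.2, 7.6, 111, [np.float64(259.9), np.float64(204.3)])]
bead5 T [(246.2, 219.6, 7.6, 179, [np.float64(246.1), np.float64(219.4)])]
```

View pics/t1c.png

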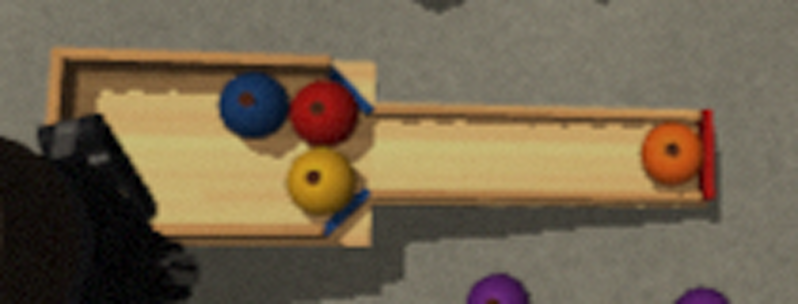

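```bash
cat > fit.py <<'E'
from h import *
import pickle
from scipy.optimize import least_squares
W,S,T=[pickle.load(open(f,"rb")) for f in("w1.pkl","s1.pkl","t1.pkl")]
obs={"red":[(W,152.8,125.2),(S,329.8,257.5),(T,154.2,209.1)],"yel":[(W,197.2,135.3),(S,340.8,243.8),(T,154.2,227.6)],"blue":[(W,140,167.3),(S,345.3,268.5),(T,136.1,206.9)],"orange":[(S,260,205.5),(T,246.5,219.8)]}
P={}
for k,o in obs.items():
    P[k]=tri([ray(*x) for x in o]); print(k,P[k].round(1),[np.round(proj(x[0],P[k])-x[1:],1).tolist() for x in o])
a=np.radians(12)
def loc(s,y,n): return np.array([s*np.cos(a)+n*np.sin(a),y,62-s*np.sin(a)+n*np.cos(a)])
def tow(q,L):
    c,s=np.cos(q[2]),np.sin(q[2]); return np.array([q[0]+c*L[0]-s*L[1],q[1]+s*L[0]+c*L[1],L[2]])
t=lambda u,v:(T,70+u/3.8,180+v/3.8)
pts=[(t(52,50),loc(-170,52,36)),(t(62,62),loc(-164,46,36)),(t(703,110),loc(206,28,22)),(t(704,200),loc(206,-28,22)),((W,80,281.3),loc(-170,52,36)),((W,92,272.6),loc(-164,46,36)),
(t(371,112),loc(0,23,12)),(t(371,192),loc(0,-23,12))]
def res(q): return np.concatenate([proj(p[0],tow(q,L))-p[1:] for p,L in pts])
r=least_squares(res,[550,190,-np.pi/2],x_scale=[1,1,.01],loss="soft_l1")
print(r.x,np.degrees(r.x[2]),res(r.x).reshape(-1,2).round(1).tolist())
q=r.x
for k in P:
    c,s=np.cos(q[2]),np.sin(q[2]);d=P[k]-[q[0],q[1],0]
    print(k,"chute",np.round([c*d[0]+s*d[1],-s*d[0]+c*d[1],d[2]],1))
E
python3 fit.py
```

```text
red [573.5 210.5  86.7] [[-1.0, 0.7], [-0.0, -0.0], [0.4, 0.3]]
yel [532.6 210.6  84.9] [[-0.1, 0.4], [-0.2, -0.0], [0.0, 0.1]]
blue [577.4 248.5  96. ] [[-1.1, 0.2], [-0.0, 0.1], [0.2, 0.5]]
orange [551.    5.5  43.3] [[-0.0, -0.0], [-0.0, 0.0]]
[550.27752819 189.76659502  -1.576749  ] -90.34106312964461 [[0.3, 0.4], [0.5, 0.1], [0.5, -0.1], [0.7, -0.2], [1.0, -1.7], [-2.8, 1.7], [-1.2, 0.7], [-1.8, -0.2]]
red chute [-20.9  23.1  86.7]
yel chute [-20.7 -17.8  84.9]
blue chute [-58.9  26.8  96. ]
orange chute [184.2   1.9  43.3]
```

play_rows(moves=[[[0.15,-0.2,0],-0.3,1],[[0.228,-0.235,-0.1],-0.427,1],[[0.228,-0.235,-0.25],-0.427,1],[[0.228,-0.235,-0.38],-0.427,1],[[0.228,-0.235,-0.45],-0.427,1],[[0.228,-0.235,-0.45],-0.427,1]])

```text
clock: 5.78
position: [541.8, 164.4, 268.3]
ee_rot: [-0.704, 0.71, 0.0, -0.002]
contact_force: [1.0, 0.8, 0.2]
gripper_width: 0.2
```

Run:
```python
from h import *
p=snap("wrist","w2.png",scale=1.5); s=snap("scene","s2.png",(230,150,430,300),4)
st=arm.read_state(); print(st["position"],st["ee_rot"],st["contact_force"])
```

```text
[542.54456008 164.97101976 270.80940407] [-7.04591700e-01  7.09612285e-01 -5.23263176e-04  8.16414530e-04] [ 0.40334109 -0.27457181  0.44313879]
```

View pics/w2.png

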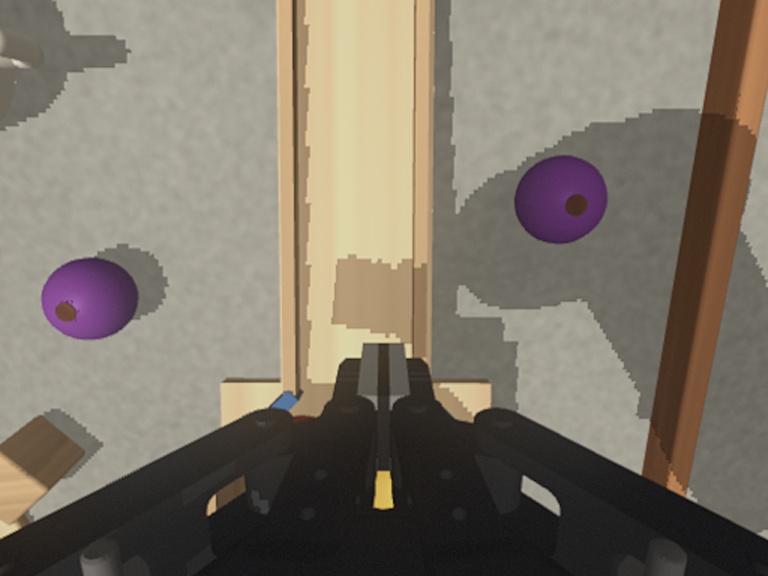

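View pics/s2.png

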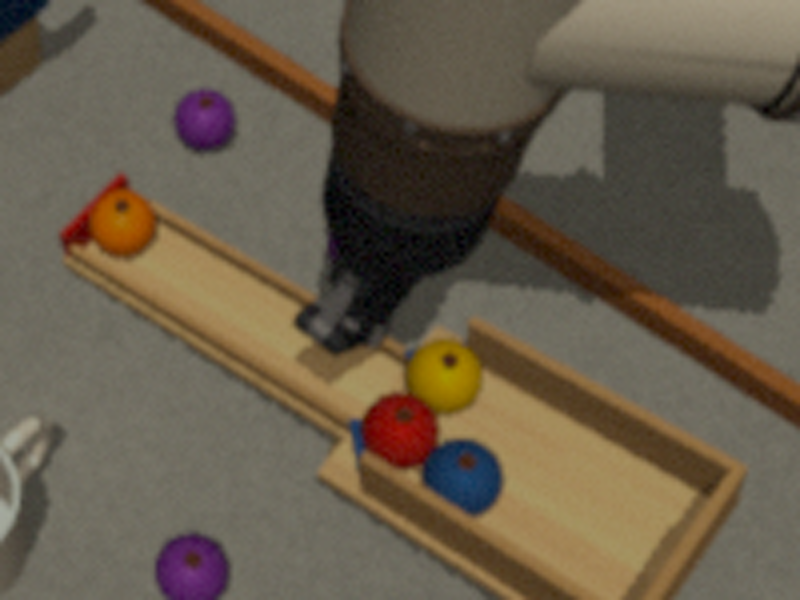

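play_rows(moves=[[[0,0,-0.06],0,1],[[0,0,-0.1],0,1],[[0,0.03,-0.097],0,1],[[0,0.07,-0.09],0,1],[[0,0.11,-0.08],0,1],[[0,0.15,-0.07],0,1],[[0,0.19,-0.063],0,1],[[0,0.23,-0.055],0,1],[[0,0.26,-0.05],0,1],[[0,0.26,-0.05],0,1],[[0,0.26,-0.05],0,1],[[0,0.26,-0.05],0,1]])

```text
clock: 7.38
position: [542.3, 242.7, 255.5]
ee_rot: [-0.704, 0.71, -0.0, 0.0]
contact_force: [0.0, 0.3, 1.0]
gripper_width: 0.1
```

Run:
```python
from h import *
s=snap("scene","s3.png",(230,150,430,300),4)
```

```text
(no output)
```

View pics/s3.png

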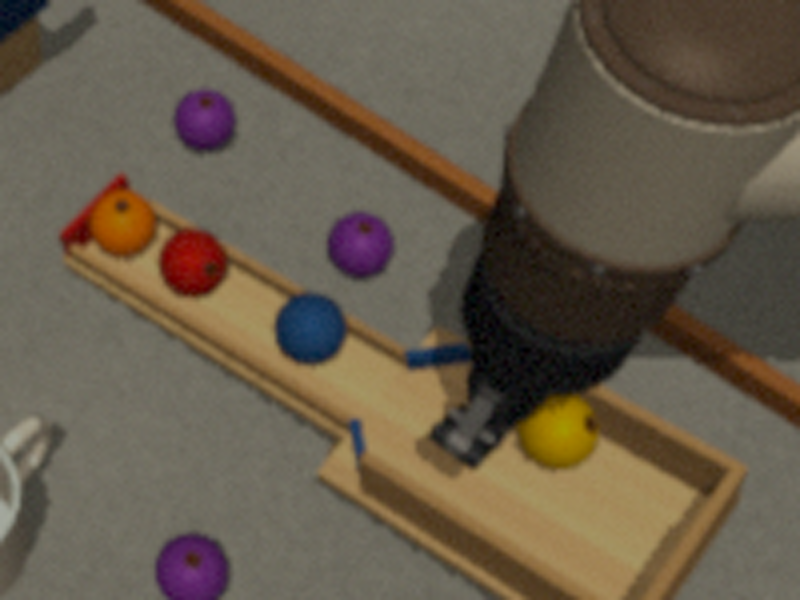

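play_rows(moves=[[[0,0,0.12],0,1],[[0,0,0.3],0,-0.4],[[0,0,0.4],0,-0.4],[[0,0,0.4],0,-0.4],[[0,0,0.4],0,-0.4],[[0,0,0.4],0,-0.4],[[0,0,0.4],0,-0.4],[[0,0,0.4],0,-0.4]])

```text
clock: 8.43
position: [542.4, 242.7, 375.0]
ee_rot: [-0.704, 0.71, -0.0, -0.0]
contact_force: [-0.9, -0.3, -0.0]
gripper_width: 59.8
```

Run:
```python
from h import *
import pickle
s=snap("scene","s4.png",(230,150,430,300),4);t=snap("top","t4.png",(70,180,280,260),3.8)
pickle.dump(s,open("s4.pkl","wb"));pickle.dump(t,open("t4.pkl","wb"))
for b in HSV: print(b,[x[:4] for x in blobs(s,b) if 200<x[0]<420 and 150<x[1]<300],[x[:4] for x in blobs(t,b) if 70<x[0]<280 and x[1]>180])
st=arm.read_state(); print(st["clock"],st["position"],st["ee_rot"],st["contact_force"],st["gripper_width"])
```

```text
bead1 [(274.0, 212.2, 8.0, 197)] [(255.5, 220.5, 11.5, 75), (229.6, 220.9, 8.1, 205)]
bead2 [(344.5, 252.5, 61.7, 1999)] [(157.0, 215.5, 46.1, 2027)]
bead3 [(212.5, 158.5, 44.0, 1188), (287.7, 219.4, 7.8, 176)] [(212.5, 221.5, 7.9, 197)]
bead5 [(259.6, 204.3, 7.7, 127)] [(246.3, 219.3, 7.8, 182)]
8.525 [542.39898171 242.74088316 375.25866756] [-7.04464919e-01  7.09738695e-01 -3.60859893e-04  1.82261096e-04] [ 0.21523767 -0.41607557 -0.33989627] 59.68918455941163
```

View pics/s4.png

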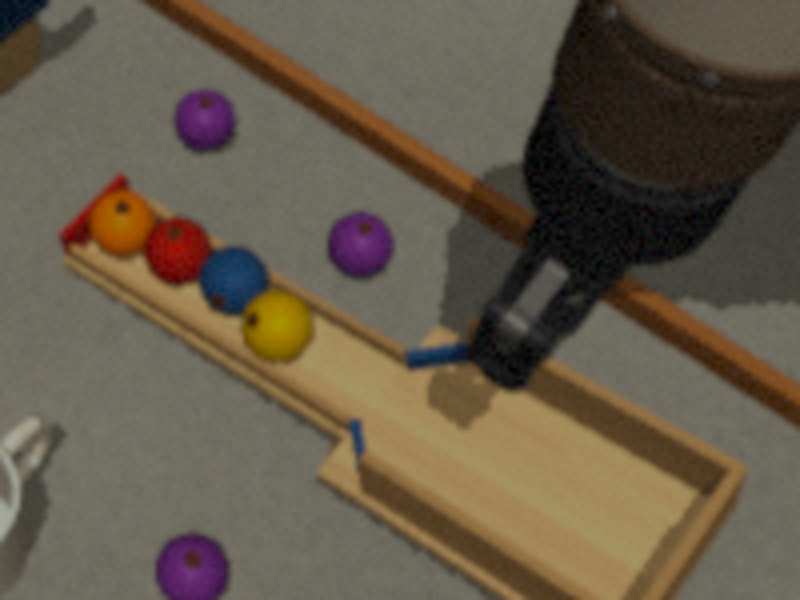

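View pics/t4.png

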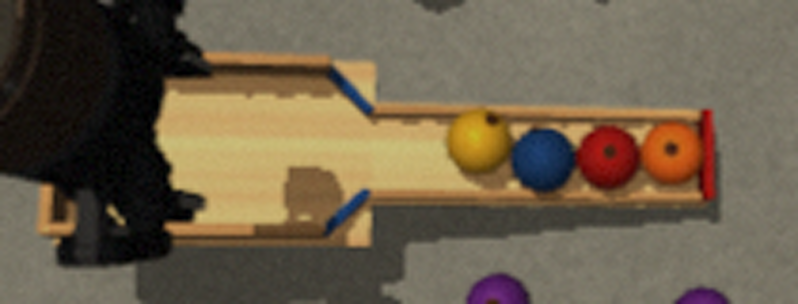

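Run:
```python
from h import *
import pickle
S,T=[pickle.load(open(f,"rb")) for f in("s4.pkl","t4.pkl")]
obs={"yel":[(S,230+278/4,150+325/4),(T,70+479/3.8,180+140/3.8)],"blue":[(S,230+234/4,150+280/4),(T,212.5,221.5)],"red":[(S,274.2,212.2),(T,229.7,220.9)],"orange":[(S,260.2,205.3),(T,246.5,219.8)]}
for k,o in obs.items():
    X=tri([ray(*x) for x in o]); d=X-[552,190.3,0]; q=np.radians(-90.3);c,s=np.cos(q),np.sin(q)
    print(k,X.round(1),"chute",np.round([c*d[0]+s*d[1],-s*d[0]+c*d[1],d[2]],1),[np.round(proj(x[0],X)-x[1:],1).tolist() for x in o])
save(T,"t4chest.png",(290,150,480,270),4); save(S,"s4chest.png",(90,50,260,210),4)
```

```text
yel [556.8 121.7  66.6] chute [68.6  5.2 66.6] [[-0.5, -0.0], [-0.4, 0.3]]
blue [546.4  84.5  59.1] chute [105.8  -5.1  59.1] [[-0.3, -0.0], [-0.3, 0.2]]
red [547.9  45.   52. ] chute [145.3  -3.3  52. ] [[-0.2, -0.0], [-0.2, 0.1]]
orange [550.8   5.7  44.1] chute [184.6  -0.2  44.1] [[-0.1, -0.0], [-0.1, 0.1]]
```

View pics/t4chest.png

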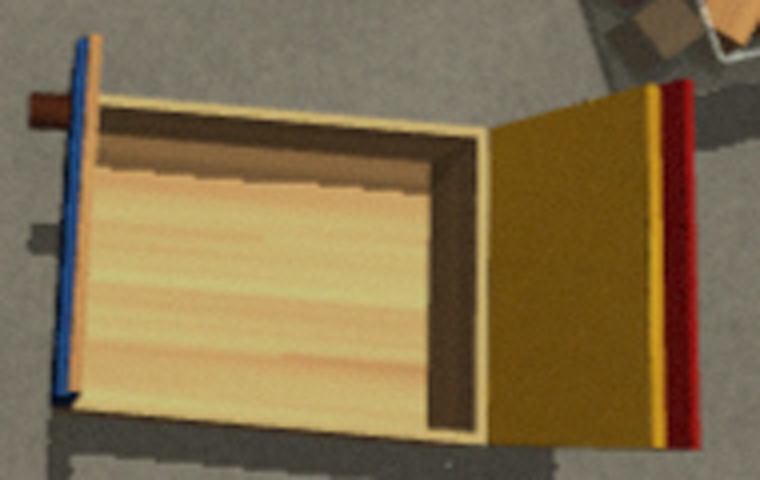

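View pics/s4chest.png

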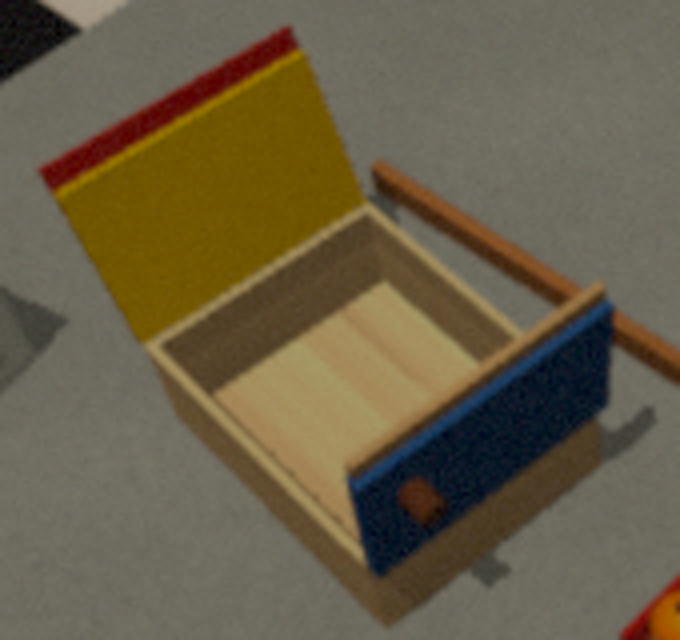

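```bash
cat > chest.py <<'E'
from h import *
import pickle
from scipy.optimize import least_squares
S,T=[pickle.load(open(f,"rb")) for f in("s4.pkl","t4.pkl")]
t=lambda u,v:(T,290+u/4,150+v/4); s=lambda u,v:(S,90+u/4,50+v/4)
def tow(q,L):
    c,s_=np.cos(q[2]),np.sin(q[2]); return np.array([q[0]+c*L[0]-s_*L[1],q[1]+s_*L[0]+c*L[1],L[2]])
def blue(a,x,r,n): return np.array([x,116-r*np.cos(a)+n*np.sin(a)*1,75+r*np.sin(a)+n*np.cos(a)])
def yel(a,x,r,n): b=blue(a,x,r,n); return b*[1,-1,1]
def res(q):
    o=[]
    def add(p,L): o.extend(proj(p[0],tow(q,L))-p[1:])
    add(t(488,126),[91,-116,75]);add(t(488,444),[-91,-116,75])
    add(s(368,203),[-91,-116,75]);add(s(150,347),[91,-116,75])
    for p,x in ((t(101,35),91),(t(80,396),-91),(s(603,284),-91),(s(347,468),91)): add(p,blue(q[3],x,116,0))
    for p,x in ((t(692,80),91),(t(698,447),-91),(s(290,28),-91),(s(40,172),91)): add(p,yel(q[4],x,127,9))
    return np.array(o)
if __name__=="__main__":
    r=least_squares(res,[550,-330,0,1.7,1.9],x_scale=[1,1,.01,.02,.02],loss="soft_l1")
    print(r.x.round(3),res(r.x).reshape(-1,2).round(1).tolist())
    for x in(-91,0,91): print("blue edge",tow(r.x,blue(r.x[3],x,116,12)).round(),"yel edge",tow(r.x,yel(r.x[4],x,127,12)).round())
E
python3 chest.py
```

```text
[ 5.48775e+02 -2.54101e+02 -1.08000e-01  1.69100e+00  1.88700e+00] [[-0.6, 0.4], [-0.9, 0.1], [-0.3, -0.6], [-1.7, -0.5], [-1.0, -0.8], [-0.9, 0.2], [-0.0, -1.8], [-0.9, -1.3], [-0.9, -0.2], [-0.2, 0.6], [-0.9, -0.9], [-0.9, -0.7]]
blue edge [ 474. -103.  189.] yel edge [ 440. -410.  192.]
blue edge [ 564. -113.  189.] yel edge [ 531. -420.  192.]
blue edge [ 655. -123.  189.] yel edge [ 621. -430.  192.]
```

play_rows(moves=[[[0.02,-0.2,-0.05],0,-0.4],[[0.039,-0.38,-0.1],0,-0.4],[[0.039,-0.403,-0.25],0,-0.4],[[0.039,-0.403,-0.4],0,-0.4],[[0.039,-0.403,-0.474],0,-0.4],[[0.039,-0.403,-0.474],0,-0.4],[[0.039,-0.403,-0.474],0,0.2],[[0.039,-0.403,-0.474],0,0.6],[[0.039,-0.403,-0.474],0,0.6],[[0.039,-0.403,-0.474],0,0.6]])

```text
clock: 9.78
position: [554.7, 122.1, 234.6]
ee_rot: [-0.705, 0.71, -0.001, 0.002]
contact_force: [0.6, 0.9, 5.8]
gripper_width: 37.1
```

Run:
```python
from h import *
import pickle
s=snap("scene","s5.png",(230,150,430,300),4)
T=pickle.load(open("t4.pkl","rb"))
from chest import tow
im=T["pixels"][:,:,::-1].copy(); im=cv2.resize(im,None,fx=3,fy=3)
q=[548.8,-254.1,-.108]
for L in ([85,110,6],[-85,110,6],[-85,-110,6],[85,-110,6],[85,-110,75],[0,0,6]): 
    u,v=proj(T,tow(q,L))*3; cv2.circle(im,(int(u),int(v)),4,(255,0,255),-1)
cv2.imwrite("pics/ov.png",im[450:810,840:1440])
```

```text
(no output)
```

View pics/s5.png

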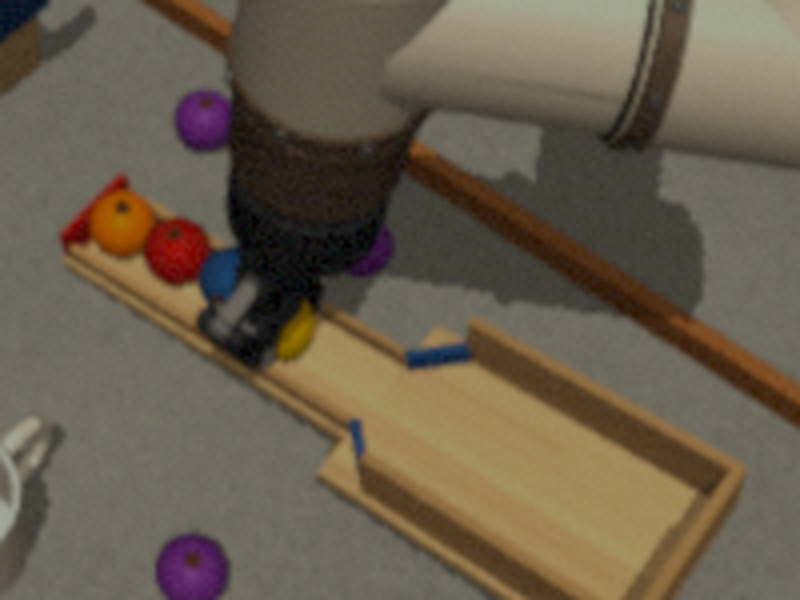

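View pics/ov.png

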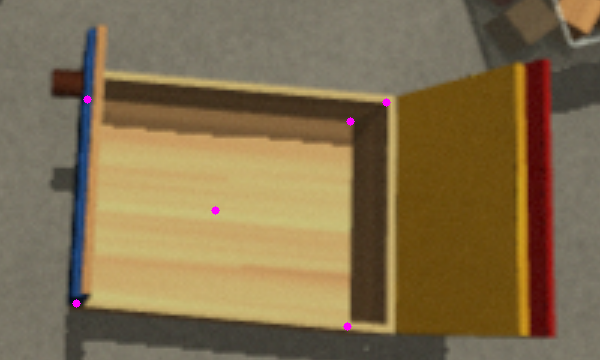

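play_rows(moves=[[[0,0,0],0,-0.3],[[0,0,0],0,-0.3],[[0,0,-0.01],0,-0.3],[[0,0,-0.02],0,-0.3],[[0,0,-0.02],0,-0.3],[[0,0,-0.02],0,-0.3]])

```text
clock: 10.58
position: [554.7, 122.2, 229.0]
ee_rot: [-0.705, 0.709, -0.001, 0.001]
contact_force: [-2.6, -0.8, 4.3]
gripper_width: 55.7
```

Run:
```python
from h import *
s=snap("scene","s6.png",(230,150,430,300),4)
w=snap("wrist","w6.png",scale=1.5)
st=arm.read_state(); print(st["clock"],st["position"],st["contact_force"],st["gripper_width"])
```

```text
10.675 [554.65790624 122.13331846 228.98342404] [-2.53144446  0.02476233  4.73343112] 55.65182637553802
```

View pics/s6.png

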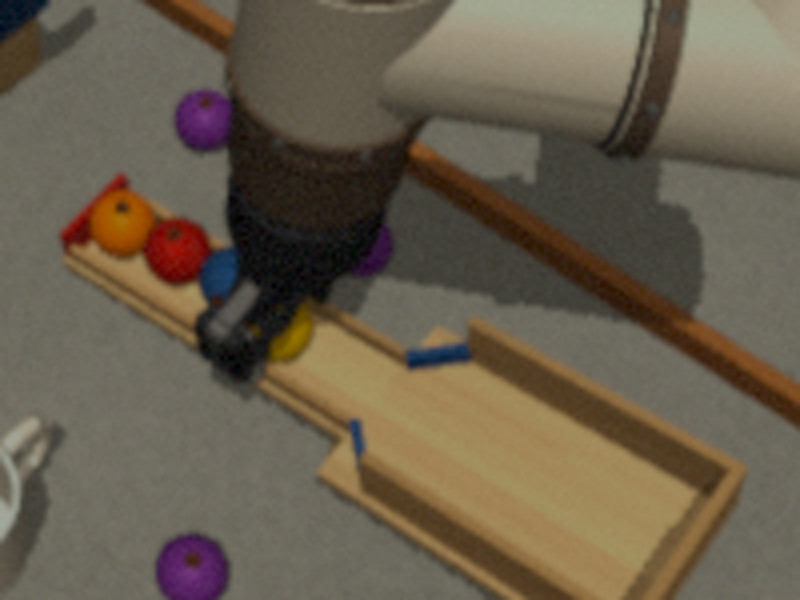

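View pics/w6.png

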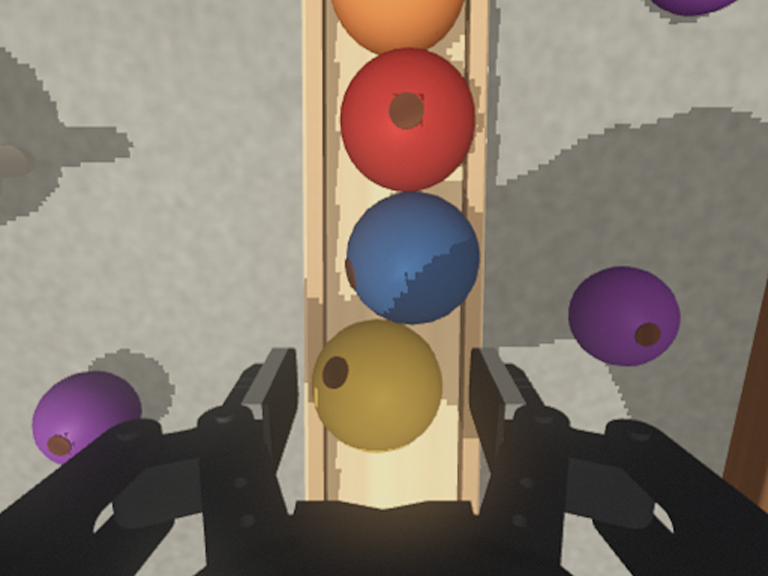

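play_rows(moves=[[[0,0,0.013],0,-0.3],[[0,0,0.013],0,0.1],[[0,0,0.013],0,0.6],[[0,0,0.013],0,0.6],[[0,0,0.013],0,0.6],[[0,0,0.013],0,0.6],[[0,0,0.05],0,0.6],[[0,0,0.1],0,0.6],[[0,0,0.13],0,0.6]])

```text
clock: 11.8
position: [554.7, 122.3, 269.2]
ee_rot: [-0.705, 0.709, -0.001, 0.002]
contact_force: [-0.1, -0.4, -0.6]
gripper_width: 37.0
```

Run:
```python
from h import *
s=snap("scene","s7.png",(200,150,400,300),4)
w=snap("wrist","w7.png",scale=1.5)
st=arm.read_state(); print(st["clock"],st["position"],st["contact_force"],st["gripper_width"])
```

```text
11.9 [554.89874964 122.33104111 269.55934925] [0.05659404 0.19426817 0.08480808] 37.1321971290315
```

View pics/w7.png

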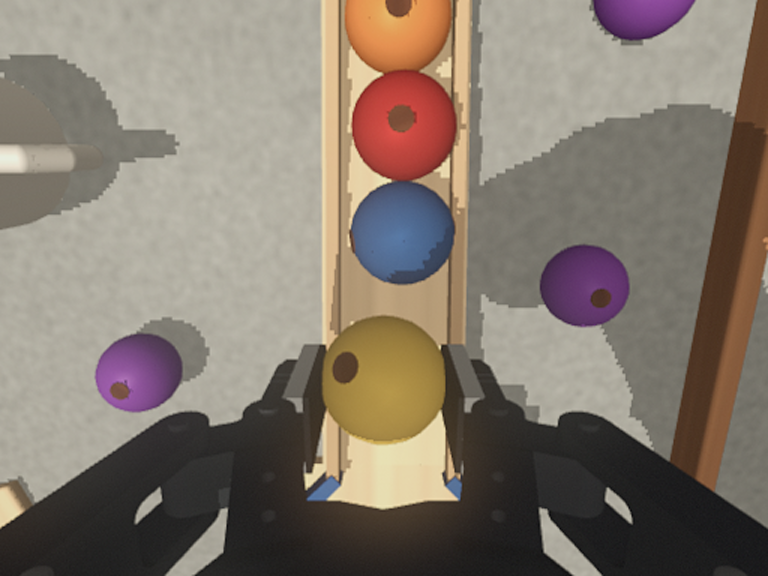

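play_rows(moves=[[[0,-0.05,0.15],0,0.6],[[0,-0.2,0.32],0,0.6],[[0,-0.4,0.43],0,0.6],[[0,-0.6,0.44],0,0.6],[[0,-0.8,0.44],0,0.6],[[0,-1,0.44],0,0.6],[[0,-1,0.44],0,0.6]])

```text
clock: 12.78
position: [554.2, -181.3, 400.8]
ee_rot: [-0.703, 0.711, -0.001, 0.002]
contact_force: [-0.5, 0.4, -0.8]
gripper_width: 37.1
```

play_rows(moves=[[[0,-0.2,0],0,0.6],[[-0.02,-0.4,0],0,0.6],[[-0.03,-0.43,-0.15],0,0.6],[[-0.03,-0.43,-0.33],0,0.6],[[-0.03,-0.43,-0.51],0,0.6],[[-0.03,-0.43,-0.64],0,0.6],[[-0.03,-0.43,-0.665],0,0.6],[[-0.03,-0.43,-0.67],0,0.3],[[-0.03,-0.43,-0.67],0,-0.2],[[-0.03,-0.43,-0.67],0,-0.3],[[-0.03,-0.43,-0.5],0,-0.3],[[-0.03,-0.43,-0.32],0,-0.3]])

```text
clock: 14.28
position: [545.0, -310.3, 306.5]
ee_rot: [-0.703, 0.711, -0.001, 0.002]
contact_force: [1.6, -0.5, 0.3]
gripper_width: 55.3
```

Run:
```python
from h import *
s=snap("scene","s8.png",scale=1.5)
st=arm.read_state(); print(st["clock"],st["position"],st["contact_force"],st["gripper_width"])
```

```text
14.325 [ 546.9083793  -311.25997242  316.08464633] [ 2.15775802 -0.9142303   5.86128652] 55.42243086909372
```

View pics/s8.png

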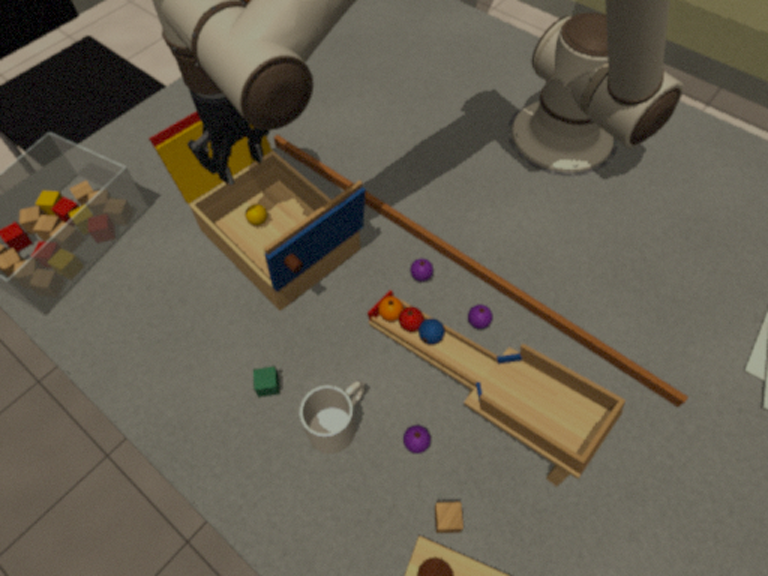

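play_rows(moves=[[[0,0.05,0.15],0,-0.3],[[0,0.2,0.28],0,-0.3],[[0,0.4,0.28],0,-0.3],[[0,0.6,0.28],0,-0.3],[[0,0.8,0.28],0,-0.3],[[0,1,0.28],0,-0.3],[[0,1,0.2],0,-0.3],[[0,1,0.1],0,-0.3],[[0,1,0.1],0,-0.3]])

```text
clock: 15.45
position: [546.1, -11.2, 344.9]
ee_rot: [-0.703, 0.711, -0.008, 0.003]
contact_force: [0.1, -0.8, 0.6]
gripper_width: 55.7
```

Run:
```python
from h import *
s=arm.get_image("scene")
w=snap("wrist","w9.png",scale=1.5)
for b in ("bead1","bead3","bead5"):
    B=[x for x in blobs(s,b) if 230<x[0]<330 and 190<x[1]<240]
    V=[x for x in blobs(w,b)]
    print(b,[x[:4] for x in B],[x[:4] for x in V])
    if B and V:
        v=max(V,key=lambda x:x[3]); X=tri([ray(s,*B[0][:2]),ray(w,*v[:2])]); print(X.round(1),(proj(s,X)-B[0][:2]).round(1))
st=arm.read_state(); print(st["clock"],st["position"],st["contact_force"],st["gripper_width"])
```

```text
bead1 [(273.5, 212.5, 7.9, 194)] [(258.0, 175.5, 30.1, 372), (260.3, 244.0, 21.3, 1333)]
[548.1  44.7  51.1] [ 0.4 -0.2]
bead3 [(287.4, 220.3, 7.9, 190)] [(241.0, 11.5, 203.3, 10294), (258.0, 299.5, 16.2, 404)]
[552.6 -24.3  85. ] [-37.9 -30.5]
bead5 [(259.5, 204.2, 7.8, 119)] []
15.55 [547.26296128 -11.37714972 347.45099151] [-0.29936072 -0.30240044  1.59175596] 55.58691510475365
```

View pics/w9.png

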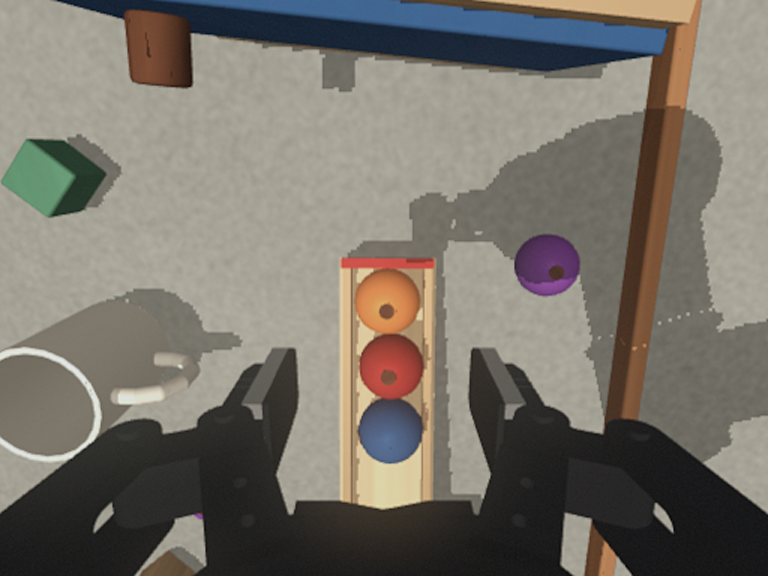

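play_rows(moves=[[[0,0.16,0],0,-0.4],[[0.005,0.32,0],0,-0.4],[[0.005,0.32,-0.15],0,-0.4],[[0.005,0.32,-0.3],0,-0.4],[[0.005,0.32,-0.405],0,-0.4],[[0.005,0.32,-0.405],0,-0.4],[[0.005,0.32,-0.405],0,0.2],[[0.005,0.32,-0.405],0,0.6],[[0.005,0.32,-0.405],0,0.6],[[0.005,0.32,-0.405],0,0.6],[[0.005,0.32,-0.405],0,0.6],[[0.005,0.32,-0.3],0,0.6]])

```text
clock: 17.05
position: [548.1, 84.3, 256.8]
ee_rot: [-0.703, 0.711, -0.009, 0.004]
contact_force: [-0.4, 0.9, -0.3]
gripper_width: 36.7
```

Run:
```python
from h import *
s=snap("scene","s10.png",(200,150,400,300),4)
w=snap("wrist","w10.png",scale=1.2)
st=arm.read_state(); print(st["clock"],st["position"],st["contact_force"],st["gripper_width"])
```

```text
17.15 [549.87985201  85.07133102 261.24305868] [ 0.38384548  0.53988546 -0.14229421] 36.76734176534416
```

View pics/w10.png

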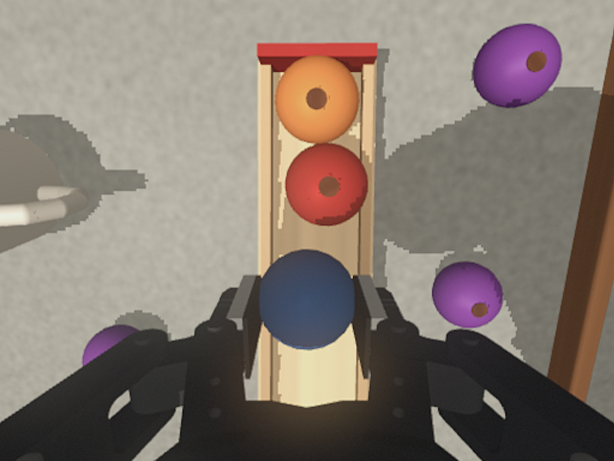

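play_rows(moves=[[[0,-0.05,0.15],0,0.6],[[0,-0.2,0.32],0,0.6],[[0,-0.4,0.46],0,0.6],[[0,-0.6,0.46],0,0.6],[[0,-0.8,0.46],0,0.6],[[0,-1,0.46],0,0.6],[[0,-1,0.46],0,0.6]])

```text
clock: 18.02
position: [549.1, -218.4, 398.7]
ee_rot: [-0.702, 0.712, -0.011, 0.009]
contact_force: [-0.1, -0.2, -0.3]
gripper_width: 36.6
```

Run:
```python
from h import *
s=snap("scene","s11.png",(100,50,300,200),4)
w=snap("wrist","w11.png",scale=1.2)
print(onz(s,256/1.5,214/1.5,26).round())
st=arm.read_state(); print(st["clock"],st["position"],st["contact_force"],st["gripper_width"])
```

```text
[ 547. -311.   26.]
18.125 [ 549.49392946 -215.82808068  398.76124095] [-1.55939229  0.50623899 -0.15461811] 36.91226084927087
```

View pics/w11.png

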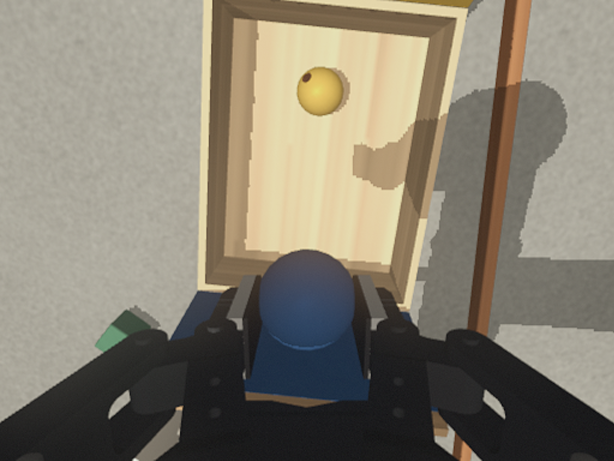

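play_rows(moves=[[[0,-0.18,0],0,0.6],[[0,-0.18,-0.15],0,0.6],[[0,-0.18,-0.33],0,0.6],[[0,-0.18,-0.51],0,0.6],[[0,-0.18,-0.64],0,0.6],[[0,-0.18,-0.67],0,0.6],[[0,-0.18,-0.67],0,0.3],[[0,-0.18,-0.67],0,-0.2],[[0,-0.18,-0.67],0,-0.3],[[0,-0.18,-0.5],0,-0.3],[[0,-0.18,-0.3],0,-0.3],[[0,-0.18,-0.1],0,-0.3]])

```text
clock: 19.62
position: [549.1, -269.9, 371.7]
ee_rot: [-0.703, 0.711, -0.011, 0.01]
contact_force: [0.9, 1.1, -0.8]
gripper_width: 55.1
```

play_rows(moves=[[[0,0.2,0.1],0,-0.4],[[0,0.4,0.1],0,-0.4],[[0,0.6,0.1],0,-0.4],[[0,0.8,0],0,-0.4],[[0,1,-0.1],0,-0.4],[[0,1,-0.1],0,-0.4],[[0,1,-0.1],0,-0.4]])

```text
clock: 20.5
position: [549.2, 30.5, 342.4]
ee_rot: [-0.703, 0.711, -0.012, 0.01]
contact_force: [0.2, 0.0, -0.3]
gripper_width: 59.6
```

Run:
```python
from h import *
s=snap("scene","s12.png",scale=1.5)
w=snap("wrist","w12.png",scale=1.2)
for b in ("bead1","bead3","bead2"): print(b,[(x[:4],onz(s,x[0],x[1],26 if x[0]<220 else 51).round()) for x in blobs(s,b) if 150<x[0]<330 and 120<x[1]<240])
st=arm.read_state(); print(st["clock"],st["position"],st["ee_rot"],st["contact_force"],st["gripper_width"])
```

```text
bead1 [((274.5, 211.5, 7.9, 198), array([545.,  44.,  51.]))]
bead3 [((212.5, 158.5, 44.0, 1216), array([ 513., -187.,   26.])), ((178.1, 152.1, 6.5, 134), array([ 556., -272.,   26.]))]
bead2 [((162.6, 127.7, 65.7, 3500), array([ 524., -367.,   26.])), ((178.5, 142.5, 30.7, 1251), array([ 533., -295.,   26.]))]
20.6 [549.31669389  29.23819097 342.88711073] [-0.70242449  0.71157616 -0.01205568  0.01067072] [-0.5585806  -0.05936345 -0.2115212 ] 60.000406347995714
```

View pics/s12.png

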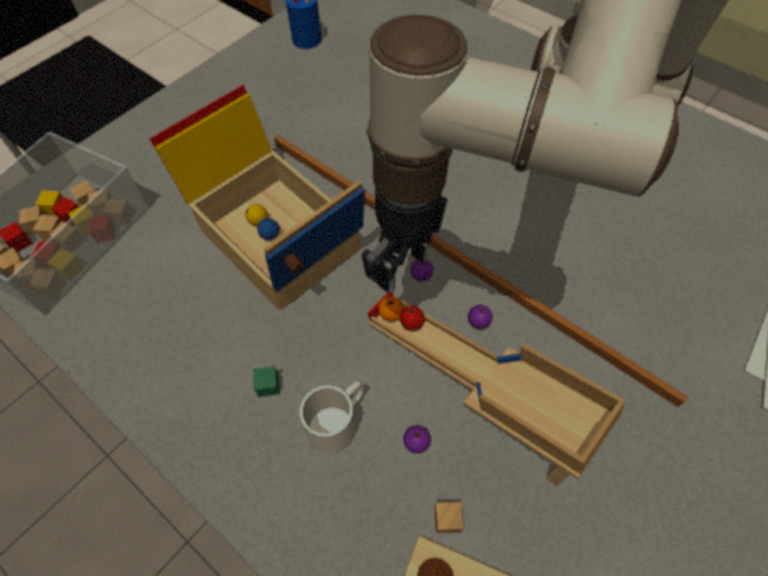

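View pics/w12.png

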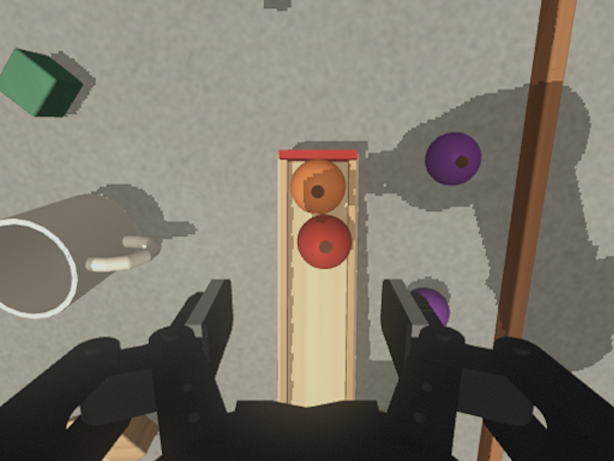

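play_rows(moves=[[[-0.015,0.053,-0.15],0,-0.4],[[-0.015,0.053,-0.3],0,-0.4],[[-0.015,0.053,-0.412],0,-0.4],[[-0.015,0.053,-0.412],0,-0.4],[[-0.015,0.053,-0.412],0,0.2],[[-0.015,0.053,-0.412],0,0.6],[[-0.015,0.053,-0.412],0,0.6],[[-0.015,0.053,-0.412],0,0.6],[[-0.015,0.053,-0.412],0,0.6],[[-0.015,0.053,-0.3],0,0.6],[[-0.015,0.053,-0.2],0,0.6]])

```text
clock: 21.98
position: [544.7, 45.2, 284.1]
ee_rot: [-0.702, 0.712, -0.012, 0.011]
contact_force: [0.2, 0.8, -0.6]
gripper_width: 36.9
```

Run:
```python
from h import *
w=snap("wrist","w13.png",scale=1.2)
st=arm.read_state(); print(st["clock"],st["position"],st["ee_rot"],st["contact_force"],st["gripper_width"],st["joints"])
```

```text
22.025 [545.98018095  45.56343508 288.52647928] [-0.70279448  0.71110339 -0.01424858  0.01445226] [1.78070455 0.46417913 2.12412156] 36.84219581542548 [ 0.38275239  0.36187347 -0.35989651  0.02083499 -0.81145776 -0.40856552]
```

View pics/w13.png

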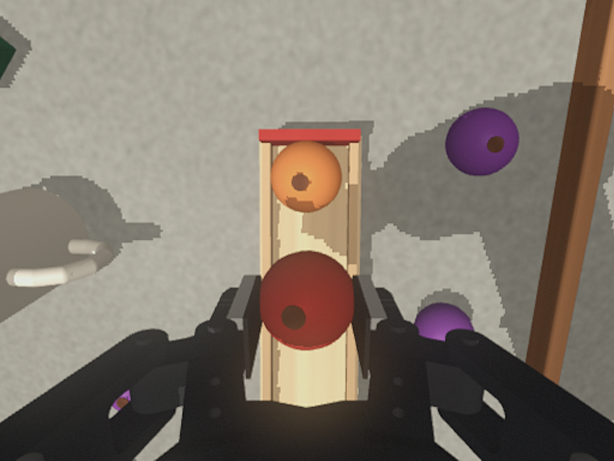

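play_rows(moves=[[[0.01,-0.05,0.15],0,0.6],[[0.01,-0.2,0.33],0,0.6],[[0.01,-0.4,0.37],0,0.6],[[0.01,-0.6,0.37],0,0.6],[[0.01,-0.8,0.37],0,0.6],[[0.01,-0.92,0.35],0,0.6],[[0.01,-0.92,0.2],0,0.6],[[0.01,-0.92,0.02],0,0.6],[[0.01,-0.92,-0.16],0,0.6],[[0.01,-0.92,-0.28],0,0.6],[[0.01,-0.92,-0.302],0,0.6],[[0.01,-0.92,-0.302],0,0.6]])

```text
clock: 23.52
position: [549.5, -230.4, 198.9]
ee_rot: [-0.703, 0.711, -0.015, 0.015]
contact_force: [-0.5, 0.2, 0.8]
gripper_width: 36.6
```

play_rows(moves=[[[0,0,0],0,0.3],[[0,0,0],0,-0.2],[[0,0,0],0,-0.3],[[0,0,0.17],0,-0.3],[[0,0,0.35],0,-0.3],[[0,0.05,0.53],0,-0.4],[[0,0.25,0.66],0,-0.4],[[0,0.45,0.66],0,-0.4],[[0,0.65,0.6],0,-0.4],[[0,0.78,0.5],0,-0.4],[[0,0.78,0.5],0,-0.4],[[0,0.78,0.5],0,-0.4]])

```text
clock: 25.02
position: [549.7, 3.6, 349.4]
ee_rot: [-0.703, 0.711, -0.015, 0.015]
contact_force: [0.7, 0.4, 1.2]
gripper_width: 59.8
```

Run:
```python
from h import *
s=snap("scene","s14.png",scale=1.5)
w=snap("wrist","w14.png",scale=1.2)
st=arm.read_state(); print(st["clock"],st["position"],st["ee_rot"],st["contact_force"],st["gripper_width"])
B=[x for x in blobs(s,"bead5") if 230<x[0]<330 and 190<x[1]<240];V=blobs(w,"bead5"); print(B,V)
if B: print(onz(s,*B[0][:2],43.5))
if V: print(onz(w,*max(V,key=lambda x:x[3])[:2],43.5))
```

```text
25.125 [549.80036272   2.76443991 349.82870809] [-0.70246137  0.71137733 -0.01555305  0.01576133] [-0.07122014  0.92998918  0.26227572] 59.88314266701343
[(259.3, 204.9, 7.6, 110, [np.float64(259.5), np.float64(205.9)])] []
[550.92362749   3.27825569  43.5       ]
```

View pics/s14.png

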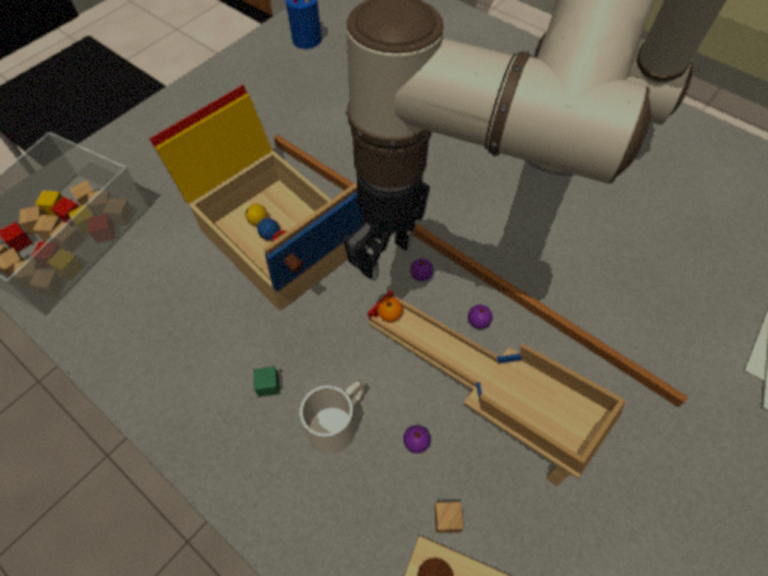

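View pics/w14.png

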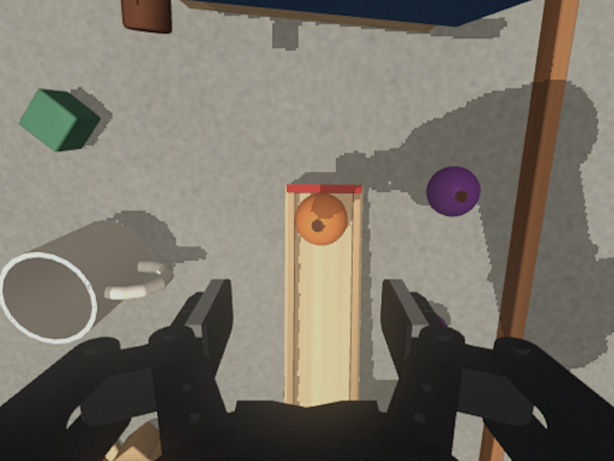

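play_rows(moves=[[[-0.016,0.016,-0.15],0,-0.4],[[-0.016,0.016,-0.33],0,-0.4],[[-0.016,0.016,-0.465],0,-0.4],[[-0.016,0.016,-0.465],0,-0.4],[[-0.016,0.016,-0.465],0,0.2],[[-0.016,0.016,-0.465],0,0.6],[[-0.016,0.016,-0.465],0,0.6],[[-0.016,0.016,-0.465],0,0.6],[[-0.016,0.016,-0.465],0,0.6],[[-0.016,0.016,-0.3],0,0.6],[[-0.016,0.016,-0.25],0,0.6],[[-0.016,0.016,-0.25],0,0.6]])

```text
clock: 26.62
position: [544.9, 7.7, 276.2]
ee_rot: [-0.702, 0.711, -0.016, 0.017]
contact_force: [-0.1, 0.2, -0.1]
gripper_width: 36.6
```

Run:
```python
from h import *
w=snap("wrist","w15.png",scale=1.2)
st=arm.read_state(); print(st["clock"],st["position"],st["ee_rot"],st["contact_force"],st["gripper_width"])
```

```text
26.675 [544.49068273   7.57230768 274.79779519] [-0.70231139  0.71152456 -0.01533878  0.01600762] [-0.06323416  0.29039815 -1.60316861] 36.30086672900786
```

View pics/w15.png

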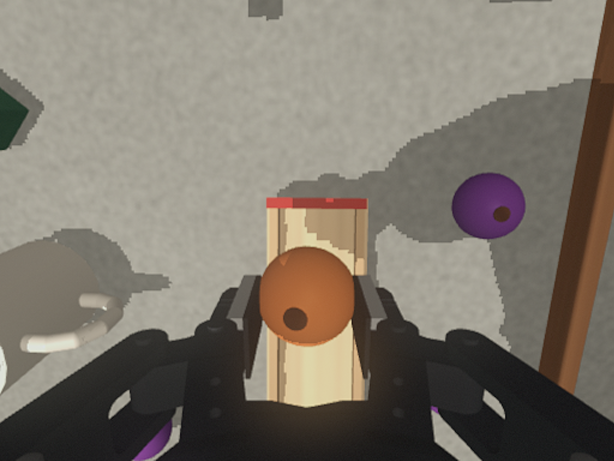

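play_rows(moves=[[[0,0,0.18],0,0.6],[[0,-0.03,0.36],0,0.6],[[0,-0.2,0.42],0,0.6],[[0,-0.4,0.42],0,0.6],[[0,-0.55,0.42],0,0.6],[[0,-0.55,0.42],0,0.6]])

```text
clock: 27.42
position: [544.0, -159.9, 398.4]
ee_rot: [-0.701, 0.713, -0.014, 0.015]
contact_force: [0.1, -0.2, 0.4]
gripper_width: 36.7
```

Run:
```python
from h import *
w=snap("wrist","w16.png",scale=1.2)
for b in HSV: print(b,[(x[:4],onz(w,x[0],x[1],26).round()) for x in blobs(w,b,100)])
st=arm.read_state(); print(st["clock"],st["position"],st["ee_rot"],st["contact_force"],st["gripper_width"])
```

```text
bead1 [((255.0, 98.0, 19.1, 1045), array([ 557., -231.,   26.]))]
bead2 [((264.5, 12.1, 22.1, 1196), array([ 546., -311.,   26.]))]
bead3 [((255.0, 55.5, 20.2, 1072), array([ 556., -272.,   26.])), ((353.2, 256.8, 25.8, 957), array([443., -47.,  26.]))]
bead5 []
27.475 [ 544.14107817 -158.60338622  398.57717402] [-0.70126492  0.71261482 -0.01370807  0.01482326] [ 0.39117843 -0.51358615 -1.10954801] 36.587773753409344
```

View pics/w16.png

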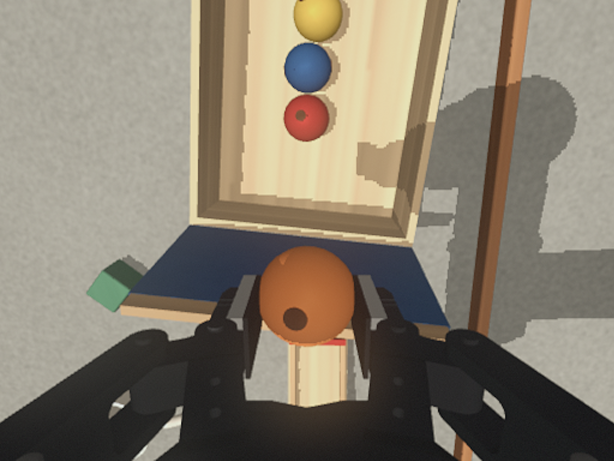

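play_rows(moves=[[[0.01,-0.112,0],0,0.6],[[0.01,-0.112,-0.05],0,0.6],[[0.01,-0.112,-0.2],0,0.6],[[0.01,-0.112,-0.38],0,0.6],[[0.01,-0.112,-0.55],0,0.6],[[0.01,-0.112,-0.66],0,0.6],[[0.01,-0.112,-0.667],0,0.6],[[0.01,-0.112,-0.667],0,0.3],[[0.01,-0.112,-0.667],0,-0.2],[[0.01,-0.112,-0.667],0,-0.3],[[0.01,-0.112,-0.5],0,-0.3],[[0.01,-0.112,-0.3],0,-0.3]])

```text
clock: 28.98
position: [546.7, -192.2, 309.4]
ee_rot: [-0.701, 0.713, -0.013, 0.014]
contact_force: [1.5, 0.5, 0.0]
gripper_width: 55.5
```

play_rows(moves=[[[0,0,0.15],0,-0.3],[[0,0.05,0.3],0,0.5],[[0,0.05,0.3],0,1],[[0,0.05,0.3],0,1],[[0,0.05,0.3],0,1]])

```text
clock: 29.6
position: [546.3, -177.4, 398.0]
ee_rot: [-0.701, 0.713, -0.012, 0.013]
contact_force: [0.2, 0.4, -0.3]
gripper_width: -0.0
```

Run:
```python
from h import *
w=snap("wrist","w17.png",scale=1.2)
for b in HSV: print(b,[(x[:4],onz(w,x[0],x[1],26).round()) for x in blobs(w,b,100)])
st=arm.read_state(); print(st["clock"],st["position"],st["ee_rot"],st["contact_force"],st["gripper_width"])
```

```text
bead1 [((254.2, 113.1, 18.6, 1015), array([ 558., -232.,   26.]))]
bead2 [((264.6, 30.1, 22.2, 1398), array([ 547., -312.,   26.]))]
bead3 [((253.8, 70.2, 18.9, 864), array([ 558., -275.,   26.])), ((182.0, 252.5, 47.9, 2558), array([649., -69.,  26.])), ((328.0, 264.0, 46.5, 1974), array([473., -54.,  26.]))]
bead5 []
29.65 [ 546.46281611 -177.43367058  397.92676886] [-0.70105249  0.71289327 -0.01169576  0.01310724] [ 0.4177713  -0.7477347  -0.77950215] 0.18959858601571872
```

View pics/w17.png

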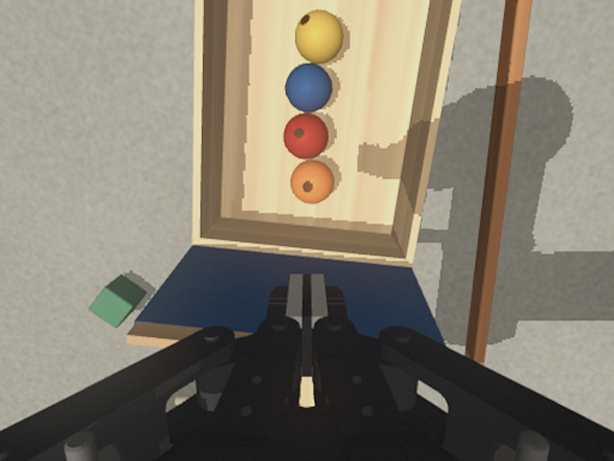

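play_rows(moves=[[[0,0.16,0],0,1],[[0,0.308,0],0,1],[[0,0.308,-0.12],0,1],[[0,0.308,-0.233],0,1],[[0,0.26,-0.233],0,1],[[0,0.21,-0.233],0,1],[[0,0.175,-0.233],0,1],[[0,0.14,-0.232],0,1],[[0,0.105,-0.24],0,1],[[0,0.073,-0.249],0,1],[[0,0.073,-0.249],0,1]])

```text
clock: 31.02
position: [546.4, -156.3, 322.9]
ee_rot: [-0.701, 0.713, -0.012, 0.013]
contact_force: [-0.6, -0.4, 0.2]
gripper_width: 0.0
```

Run:
```python
from h import *
s=snap("scene","s18.png",(80,20,330,208),3.2)
st=arm.read_state(); print(st["clock"],st["position"],st["ee_rot"],st["contact_force"],st["gripper_width"])
```

```text
31.075 [ 546.50125968 -155.95156698  323.01474187] [-0.70086775  0.71307643 -0.01174694  0.0129769 ] [-0.65455182  0.27980327 -0.28367191] 0.15682232740437738
```

View pics/s18.png

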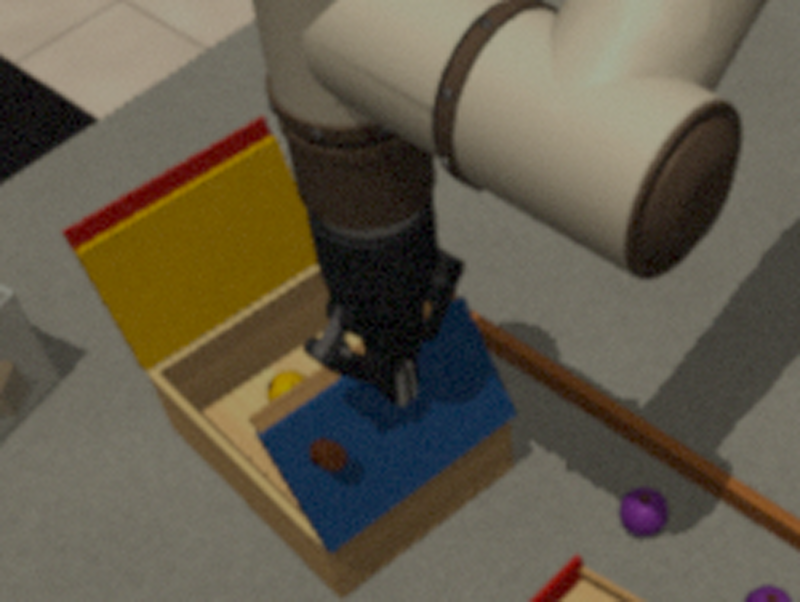

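play_rows(moves=[[[0,-0.03,-0.015],0,1],[[0,-0.06,-0.033],0,1],[[0,-0.085,-0.058],0,1],[[0,-0.11,-0.083],0,1],[[0,-0.13,-0.113],0,1],[[0,-0.147,-0.143],0,1],[[0,-0.16,-0.175],0,1],[[0,-0.167,-0.2],0,1],[[0,-0.167,-0.21],0,1],[[0,-0.167,-0.21],0,1]])

```text
clock: 32.33
position: [546.4, -206.2, 260.5]
ee_rot: [-0.701, 0.713, -0.012, 0.013]
contact_force: [-2.5, 0.2, 2.8]
gripper_width: -0.0
```

Run:
```python
from h import *
s=snap("scene","s19.png",(80,20,330,208),3.2)
st=arm.read_state(); print(st["clock"],st["position"],st["ee_rot"],st["contact_force"],st["gripper_width"])
```

```text
32.375 [ 546.36667077 -206.17027848  260.5072501 ] [-0.70101973  0.71293139 -0.01181657  0.01267053] [-1.3562413  -0.47632984  4.87702526] 0.2704063586720249
```

View pics/s19.png

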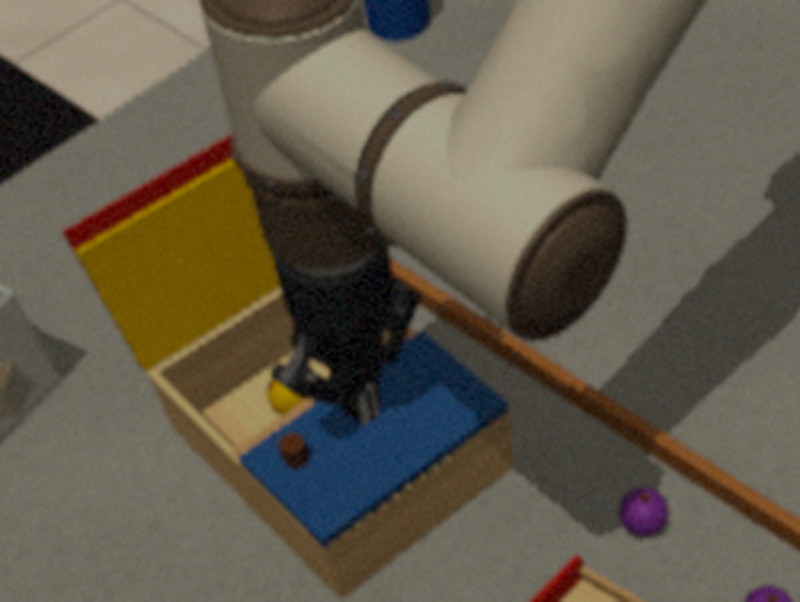

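play_rows(moves=[[[0,0,-0.006],0,1],[[0,0,-0.01],0,1],[[0,0,-0.01],0,1],[[0,0,-0.014],0,1],[[0,0,-0.014],0,1]])

```text
clock: 33.0
position: [546.3, -206.1, 260.1]
ee_rot: [-0.702, 0.712, -0.013, 0.013]
contact_force: [-7.4, 2.4, 19.1]
gripper_width: -0.3
```

play_rows(moves=[[[0,0,0.1],0,1],[[0,0,0.3],0,1],[[0,-0.05,0.48],0,1],[[-0.02,-0.25,0.5],0,1],[[-0.04,-0.45,0.5],0,1],[[-0.05,-0.65,0.5],0,1],[[-0.05,-0.85,0.5],0,1],[[-0.05,-0.87,0.5],0,1],[[-0.05,-0.87,0.5],0,1]])

```text
clock: 34.12
position: [531.3, -467.2, 409.1]
ee_rot: [-0.701, 0.713, -0.012, 0.013]
contact_force: [-0.6, 0.2, 0.3]
gripper_width: -0.2
```

Run:
```python
from h import *
s=snap("scene","s20.png",(80,20,330,208),3.2); t=snap("top","t20.png",(290,140,512,300),3.5)
st=arm.read_state(); print(st["clock"],st["position"],st["ee_rot"],st["contact_force"],st["gripper_width"])
```

```text
34.225 [ 531.68889986 -465.7961555   410.19156531] [-0.70208609  0.71186438 -0.01264884  0.01281533] [-0.38485707  0.77132772  0.4550334 ] 0.006680893387119192
```

View pics/s20.png

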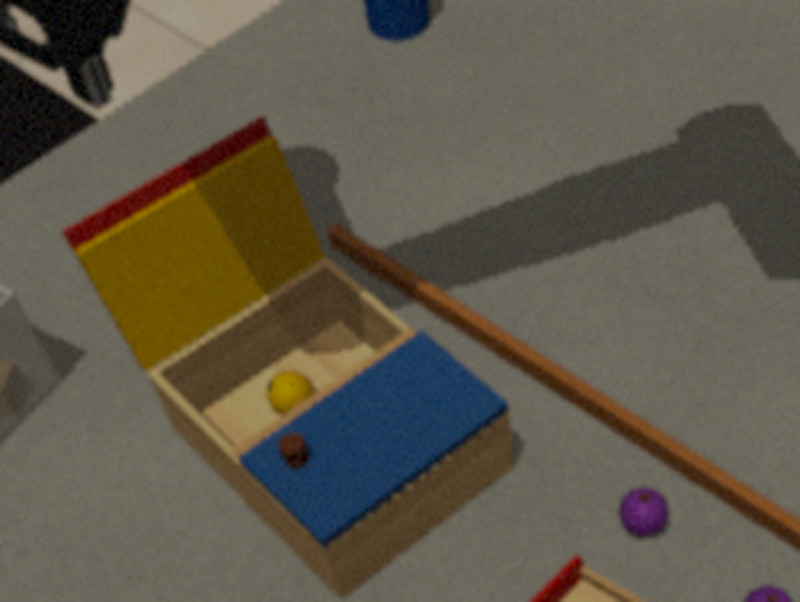

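View pics/t20.png

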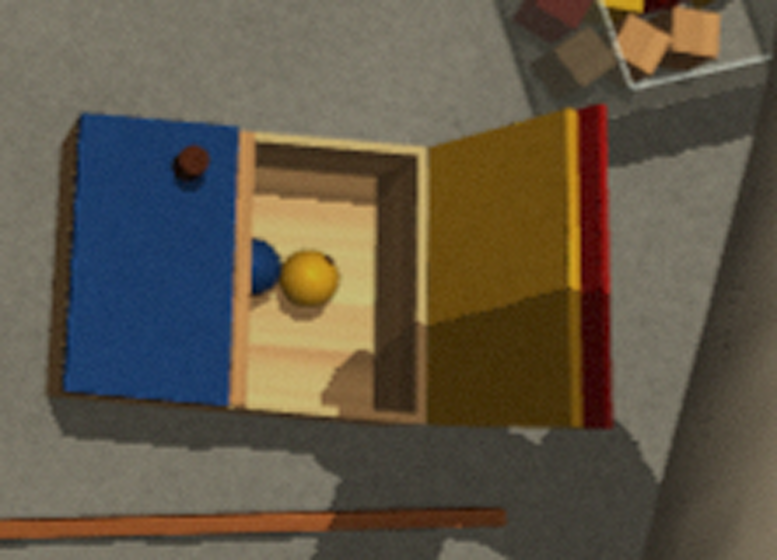

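play_rows(moves=[[[0,0.04,-0.14],0,1],[[0,0.04,-0.284],0,1],[[0,0.09,-0.284],0,1],[[0,0.15,-0.284],0,1],[[0,0.195,-0.27],0,1],[[0,0.24,-0.258],0,1],[[0,0.28,-0.257],0,1],[[0,0.319,-0.257],0,1],[[0,0.355,-0.266],0,1],[[0,0.393,-0.275],0,1],[[0,0.393,-0.275],0,1]])

```text
clock: 35.6
position: [531.5, -346.9, 326.9]
ee_rot: [-0.702, 0.712, -0.011, 0.013]
contact_force: [-0.3, 0.3, 0.3]
gripper_width: 0.1
```

Run:
```python
from h import *
s=snap("scene","s21.png",(80,20,330,208),3.2); t=snap("top","t21.png",(290,140,512,300),3.5)
st=arm.read_state(); print(st["clock"],st["position"],st["ee_rot"],st["contact_force"],st["gripper_width"])
```

```text
35.7 [ 531.58429338 -347.70357242  327.21283968] [-0.7021297   0.71183656 -0.01199577  0.01259753] [ 0.33954462  0.29839671 -0.24416146] -0.23998259935936733
```

View pics/s21.png

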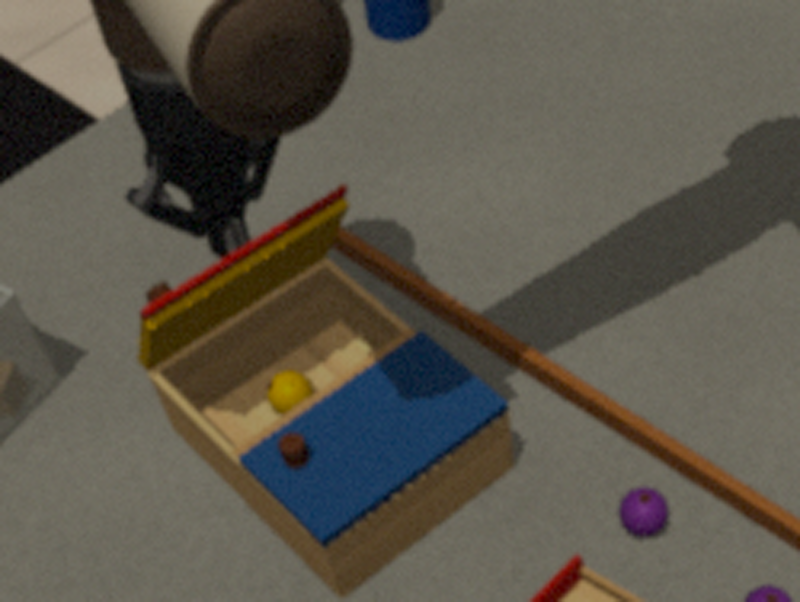

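play_rows(moves=[[[0,0.031,-0.016],0,1],[[0,0.062,-0.035],0,1],[[0,0.09,-0.06],0,1],[[0,0.116,-0.087],0,1],[[0,0.138,-0.12],0,1],[[0,0.156,-0.152],0,1],[[0,0.165,-0.185],0,1],[[0,0.175,-0.21],0,1],[[0,0.175,-0.224],0,1],[[0,0.175,-0.23],0,1],[[0,0.175,-0.23],0,1]])

```text
clock: 37.08
position: [531.3, -294.8, 260.3]
ee_rot: [-0.702, 0.712, -0.012, 0.012]
contact_force: [-3.2, 4.7, 11.9]
gripper_width: -0.3
```

Run:
```python
from h import *
s=snap("scene","s22.png",(80,20,330,208),3.2)
st=arm.read_state(); print(st["clock"],st["position"],st["ee_rot"],st["contact_force"],st["gripper_width"])
```

```text
37.125 [ 531.2898549  -294.82245637  260.32226272] [-0.70232182  0.71165473 -0.01169425  0.01244376] [-4.44154721  4.86889239 10.69041807] -0.11458644662854892
```

View pics/s22.png

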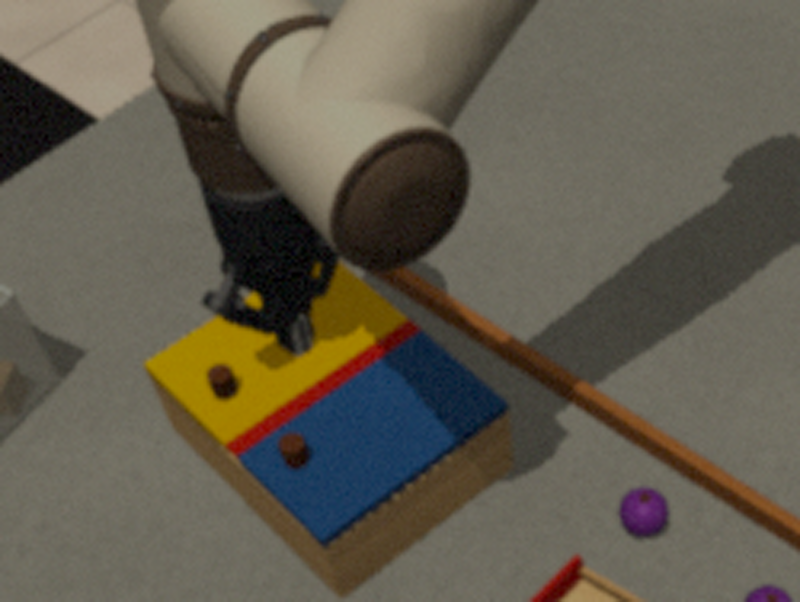

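play_rows(moves=[[[0,0,-0.012],0,1],[[0,0,-0.015],0,1],[[0,0,-0.015],0,1],[[0,0,0],0,1],[[0,0,0.15],0,1],[[0,0,0.35],0,1],[[0,0.2,0.5],0,1],[[0,0.4,0.5],0,1],[[0,0.6,0.5],0,1],[[0,0.8,0.5],0,1],[[0,0.9,0.5],0,1],[[0,0.9,0.5],0,1]])

```text
clock: 38.62
position: [531.3, -23.0, 410.1]
ee_rot: [-0.704, 0.71, -0.012, 0.012]
contact_force: [0.1, -1.1, -0.2]
gripper_width: 0.3
```

Run:
```python
from h import *
s=snap("scene","s23.png",scale=1.5); t=snap("top","t23.png",(280,140,480,290),4)
st=arm.read_state(); print(st["clock"],st["position"],st["contact_force"])
save(s,"s23c.png",(90,50,260,190),4)
```

```text
38.725 [531.2851766  -24.97248936 410.04923364] [-0.16121585  0.38140199 -0.31656525]
```

View pics/s23.png

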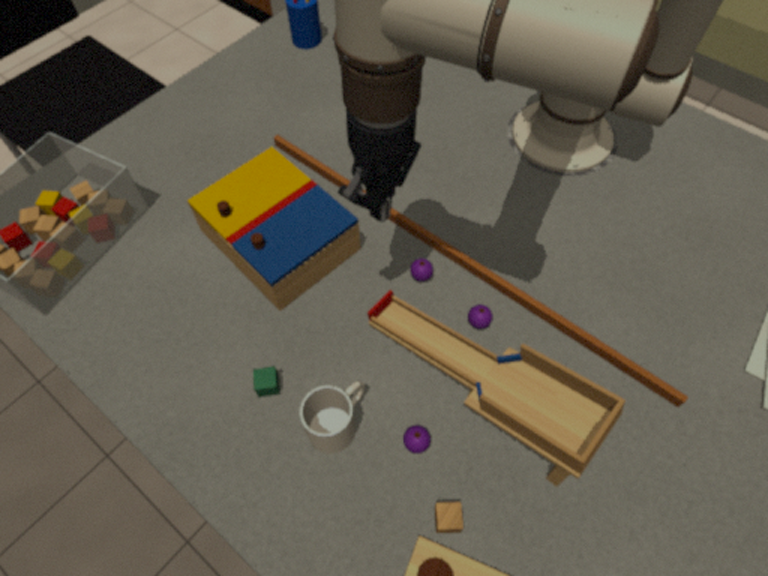

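View pics/s23c.png

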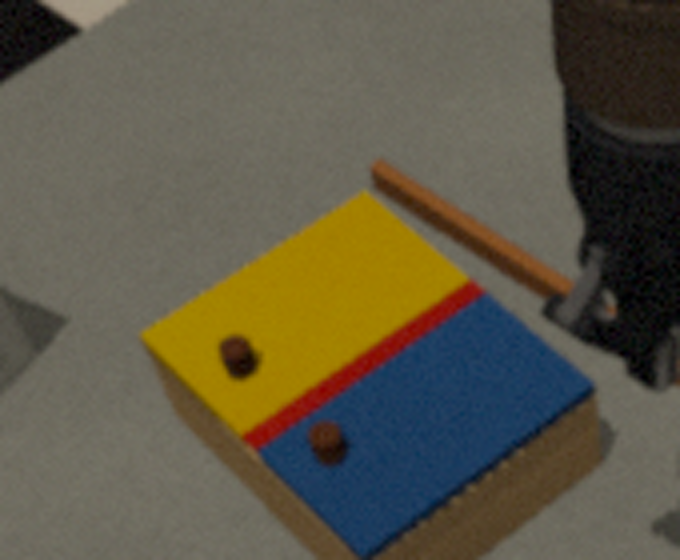

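View pics/t23.png

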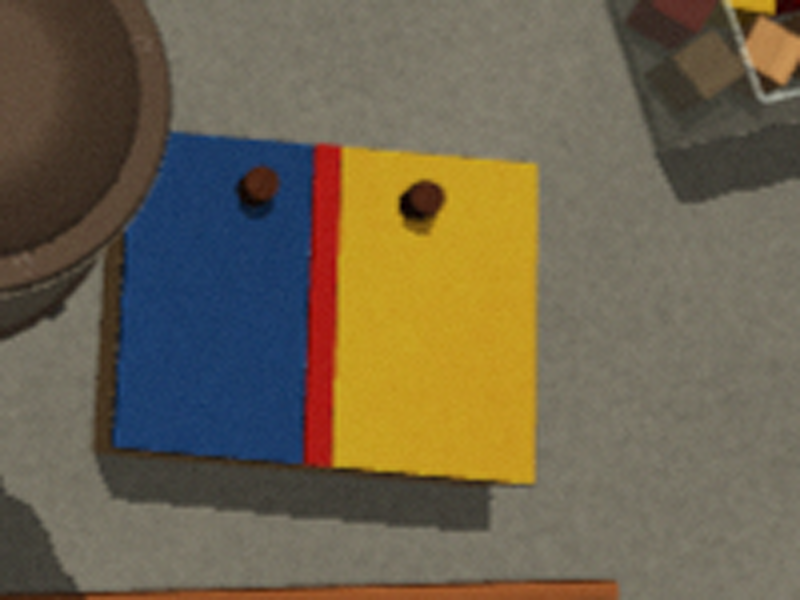

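```bash
python3 -c "
from bench import arm; print(arm.job_done())"
```

```text
the job is handed in; nothing more can be done
None
```

The job is handed in, at about 39 s on the robot's clock. All four beads present (red, yellow, blue, orange) are in the chest, and it is closed with the blue leaf under the yellow one. `job_done()` gave no verdict, so this rests on my own checks.

- **Clearing the jam:** I pushed the yellow bead back up the hopper with the shut fingers. Red and blue rolled out, then yellow followed when I withdrew, and no bead was lifted in the hopper.
- **Moving the beads:** I gripped each bead across the lane and set it down in the chest. The wrist picture before closing showed all four lying in a row on the chest floor.
- **Closing:** I pushed the blue leaf down to a hard stop with the yellow one still well open, then did the same with the yellow leaf. The fingers stopped at the same height on both, within about 0.2 mm.

**Last checks:** The final scene and top pictures show both leaves flat with the red flange lapping the blue leaf. The chute is empty, the mug, blocks and purple look-alike beads sit where they were, and the arm is clear of everything.

**What went less smoothly:**
- My first grip on the yellow bead read 37 mm with about 6 N upward on the tool, so I let go. I re-gripped slightly off the lane sides, and it then held. The later grips also read about 37 mm rather than 40 mm.
- The tool drifted about 2 degrees off vertical along the way, and I corrected the x position for it.

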